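# Square a T-bracket on the squaring board and load it in the assembly nest

## Task

An orange setting block has been left on the black squaring board: put it in the grey tray. Then bring the aluminium T-bracket flush against both steel fences of the board, let go of it there for a moment, and then pick it up by its web and set it flat, fully home in the blue nest. Set both things down rather than dropping them, and leave everything else where it is.

Things in the scene. Friction and masses are not known exactly. Their poses are not given: they have to be found in the camera images.
- corner (a point): Inner corner of the fixed black squaring board, where its two steel fences meet, on the board's top face (10 mm above the bench). +x points square into the long fence (286 mm, along y), +y into the side fence (200 mm, along x), z up. Free area: x -200 to 0, y -270 to 0 mm. Fences 16 mm thick, 14 mm above the board's top. The board is left or right on the bench, turned up to 0.25 rad.
- bracket_mid (a point): Loose aluminium T-bracket, 0.3 to 0.55 kg, lying flat and askew on the board: base 84 (x) by 130 (y) by 8 mm, upright web 10 mm thick (x), 100 long (y) along its middle, top 59 mm above the underside. This point: middle of the web, 30 mm above the underside. Same either way round. Its 130 mm side goes to the long fence: squared, this point is at x -42, y -65 mm from the corner.
- block_mid (a point): Loose orange plastic setting block 90 (x) by 30 (y) by 50 mm high, standing on the board near the side fence, its long side roughly along that fence, where the bracket must go; this point is its centre.
- nest_floor (a point): Centre of the floor of the fixed blue nest (floor 8 mm above the nest's underside, which is on a black mat 3 mm thick): pocket 90 (x) by 136 mm (y) between low rails 12 mm wide, 10 mm above the floor, open at the corners. The bracket's 84 mm goes along x, its 130 mm along y, either way round.
- tray_floor (a point): Centre of the inner floor of the fixed grey open tray beside the nest: inside 120 mm (x) by 160 mm (y), walls 5 mm thick, 40 mm above this floor.
- bottle: white glue bottle, red cap, 52 mm across, 115 high; leave alone (origin at its foot)
- tape: blue roll of tape lying flat, 104 mm across, 48 high; leave alone
- jar: glass jar with steel cap, 70 mm across, 85 high; leave alone
- wrench: steel wrench 160 mm long lying on the bench; leave alone
- driver: yellow-handled screwdriver 180 mm long lying on the bench; leave alone
- tin: small green tin, 42 mm across, 34 high, standing on the squaring board near the outer end of its side fence; leave alone
Things that resemble listed ones, but are neither listed nor needed, are in the scene too. Of the things that look like the part that bears block_mid, the smallest one is meant.

How it is judged:
By the outcome, as a careful person would: the job done as asked, in the order asked, and still so for the second after the job is handed in, with the robot touching nothing.
It also fails if it takes over 72 s, if anything falls off the work surface, if the arm or the gripper's body presses on something with over 40 N, if the wrist force passes 120 N, or if a joint passes its speed limit or range.

## Robot

A 7-joint arm with a two-finger parallel gripper is mounted at the origin on the work surface. World frame = base frame: x ahead of the robot, y to its left, z up, the work surface at z = 0. Lengths are in m, angles in rad, forces in N, time in s.
With the tool pointing down it reaches from about 0.425 to 0.875 m from the base axis. Payload 4.7 kg.
Tool frame: the origin (TCP) lies on the centre line of the jaws, within the pads' length; the fingertips stand 14 mm ahead of it and the grasp point (between the pads) lies 5 mm behind it; z points along the fingers, x is the direction in which the jaws open and shut, and the axes are right-handed (so a half turn about z gives the same grasp; the last joint's range is limited). The gripper opens to 87 mm and grips with 3 to 60 N. Pads are 19 mm wide; open, the fingers measure 117 mm over their backs; the gripper's body (75 mm by 190 mm) begins 51 mm behind the grasp point.
Start: joints at [-1.189, 0.321, -0.07, 1.45, 0.023, 1.371, -0.057], TCP at [0.234, 0.607, 0.237] pointing down, gripper open.
Joint ranges: [-2.86, 2.86], [-0.3, 2.09], [-1.38, 1.24], [0.06, 2.45], [-1.56, 4.7], [0.09, 2.05], [-2.69, 2.69]. Speed limits (rad/s): [2.57, 2.57, 3.14, 3.14, 3.14, 3.14, 3.14].

## Interface

Orientations are given as a rotation vector (axis times angle).
In Python, from bench import ctrl gives the robot as it stands.
- The arm moves only by the tool drive_tool, never from a script. Its argument "rows" is a list that holds one entry, the list of rows, each a list of 5 numbers: the shift along the tool's x, y, z scaled (see below), then the turn about the tool's z scaled (see below), then the closure in counts, from 0 (fully open) to 255 (shut). In form: [[[dx, dy, dz, spin, jaw], ...]]. A call has 1 to 20 rows; each row is the pose to reach, as a shift and turn from the pose commanded when the call began, along the tool's axes at that moment, turning the shorter way round; what a row does not reach only later rows make up. The controller multiplies each number of a shift by 300 mm and each number of a turn by pi rad. A row lasts 1/8 s, in which the tool goes at most 62.5 mm and 10.7 degrees, less where a joint would pass 70% of its speed; a pose out of reach is approached as far as the arm can. A call with a number of a shift or a turn outside -1 to 1 is refused whole. A call with a gripper value outside its range is refused whole. The fingers move at their own pace and stop on an object; "grip_force" is the grip in N (left out, the last holds). Time passes only in rows, so rows that repeat a pose let the fingers close. It gives the time, the measured TCP pose, the force and the opening at its end, in the units of the state.
- ctrl.get_state(): the state, without advancing time (a new reading comes with each control period).
- ctrl.get_image(name): name is "scene" or "top" or "wrist"; returns a dict with "img" (420x560x3 uint8, blue, green, red), "camera_matrix" (3x3 intrinsics, pixels), "k1" (the pictures are not rectified: a ray, as slopes to the right and down, at radius r is drawn at 1 + k1 r^2 times it, then the intrinsics apply), "R" (3x3) and "t" (3): a world point X has camera coordinates R X + t. Camera axes: x right, y down, z forward; pixel columns grow to the right and rows downward; lengths in m; the calibration is good to about 2 mm. A picture is of the moment at which its call begins. There is no depth.
- ctrl.close_job(): hands the job in, once; it reports no verdict.
The state is a dict: "time": time; "joint_positions": joint angles; "qd": joint speeds; "joint_torque": joint torques, N m; "position": TCP position; "tool_rot": TCP orientation; "ft_force": force on the tool from outside, world axes, zero at the start; "torque": the same for the moment, N m; "grip_width": opening from 0.0 (shut) to 1.0 (fully open).
Only numpy, scipy, OpenCV 4.12 (cv2) and the standard library are available. Lean on these libraries where they do the work, as an engineer would, in place of code of your own. Each camera call takes 0.05 s, during which the arm holds its last target.

## Working session

There is one attempt and no reset: what is moved stays moved. The work goes in short steps, Python scripts to look and compute and a tool call to move; the robot and the scene stay as the last step left them, time stands still between calls to the robot, and variables do not carry over. Pictures are saved under pics/ and viewed, and the job is handed in when it is done.

Besides the shell and the picture viewer there is one more tool, called as name(argument=value, ...) on one line, values as JSON. drive_tool: Moves the arm, as the interface text tells. Its arguments: {"type":"object","properties":{"rows":{"type":"array"},"grip_force":{"type":"number"}},"required":["rows"]}

```bash
mkdir -p pics; ls
cat > h.py <<'E'
import numpy as np, cv2, json
from bench import ctrl
def grab(n,fn):
    d=ctrl.get_image(n); cv2.imwrite('pics/'+fn+'.png',d['img'])
    np.savez('pics/'+fn+'.npz',**{k:np.array(v) for k,v in d.items()})
    return d
def load(fn): return dict(np.load('pics/'+fn+'.npz'))
def ray(d,uv):
    K=np.array(d['camera_matrix']);k1=float(d['k1']);R=np.array(d['R']);t=np.array(d['t'])
    uv=np.atleast_2d(np.array(uv,float))
    p=cv2.undistortPoints(uv.reshape(-1,1,2),K,np.array([k1,0,0,0,0.])).reshape(-1,2)
    dirs=np.c_[p,np.ones(len(p))]@R
    return -R.T@t,dirs
def onz(d,uv,z):
    o,r=ray(d,uv); s=(z-o[2])/r[:,2]
    return o+r*s[:,None]
def proj(d,X):
    K=np.array(d['camera_matrix']);R=np.array(d['R']);t=np.array(d['t'])
    p,_=cv2.projectPoints(np.atleast_2d(np.array(X,float)),cv2.Rodrigues(R)[0],t,K,np.array([float(d['k1']),0,0,0,0]))
    return p.reshape(-1,2)
def tri(d1,uv1,d2,uv2):
    o1,r1=ray(d1,uv1);o2,r2=ray(d2,uv2);r1=r1[0];r2=r2[0]
    A=np.c_[r1,-r2];s=np.linalg.lstsq(A,o2-o1,rcond=None)[0]
    a=o1+r1*s[0];b=o2+r2*s[1];return (a+b)/2,np.linalg.norm(a-b)
E
python3 - <<'E'
from h import *
np.set_printoptions(precision=4,suppress=True)
for n in('scene','top','wrist'):
    d=grab(n,n+'0'); print(n,-d['R'].T@d['t'],d['camera_matrix'][0],d['k1'])
print(ctrl.get_state())
E
```

```text
pics
scene [1.0996 0.7566 0.6087] [394.8322   0.     284.7818] -0.017342046090428824
top [0.4148 0.0875 0.9849] [381.3054   0.     283.8913] -0.003084910836023207
wrist [0.1558 0.6386 0.3826] [297.2702   0.     280.4348] 0.015275479483964433
{'time': 0.15, 'joint_positions': array([-1.1889,  0.3216, -0.0701,  1.4514,  0.0226,  1.3708, -0.0569]), 'qd': array([-0.0003, -0.004 , -0.0013, -0.0034, -0.0016, -0.0011,  0.0003]), 'joint_torque': array([  0.0002, -49.1797,  -0.4044, -31.2879,  -0.0639,   0.0405,
         0.0001]), 'position': array([0.2336, 0.6061, 0.2357]), 'tool_rot': array([ 2.5894,  1.7773, -0.0018]), 'ft_force': array([-0.4459, -0.7248, -0.6066]), 'torque': array([-0.0519, -0.0074,  0.0012]), 'grip_width': 1.001224946653215}
```

View pics/scene0.png

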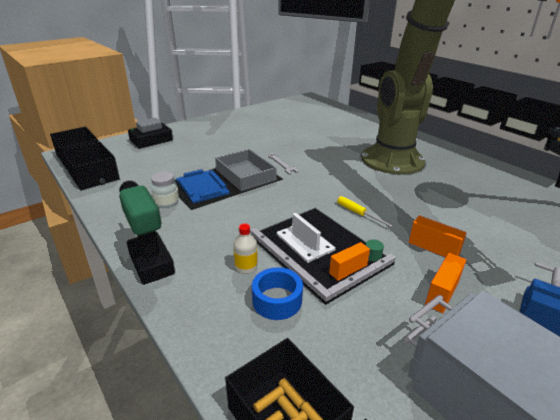

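View pics/top0.png

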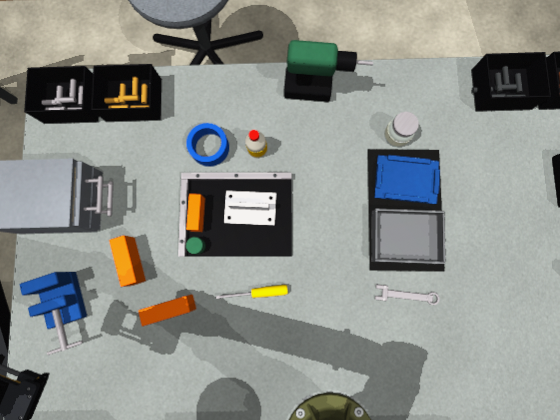

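View pics/wrist0.png

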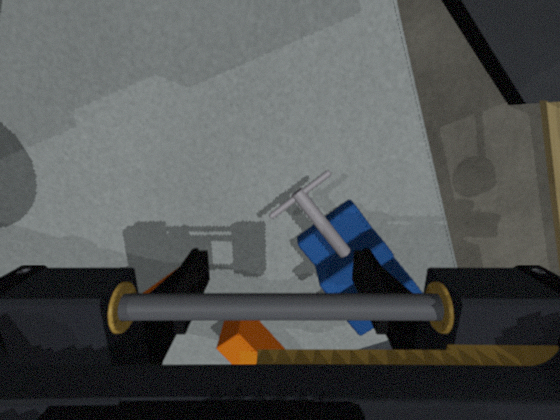

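The top view shows the board with its corner at about (186,178), the orange block at (195,212), the bracket at (250,207), the nest at (408,178) and the tray at (408,236). I'll enlarge these to get pixel positions.

Run:
```python
from h import *
d=load('top0');im=d['img']
def crop(im,x0,y0,w,h,s,fn):
    c=cv2.resize(im[y0:y0+h,x0:x0+w],None,fx=s,fy=s,interpolation=cv2.INTER_CUBIC)
    for i in range(0,w,10):
        cv2.putText(c,str(x0+i),(i*s,8),0,.3,(0,0,255),1);cv2.line(c,(i*s,10),(i*s,16),(0,0,255),1)
    for i in range(0,h,10):
        cv2.putText(c,str(y0+i),(0,i*s+4),0,.3,(0,0,255),1)
    cv2.imwrite('pics/'+fn+'.png',c)
crop(im,174,166,125,96,6,'cb'); crop(im,362,144,90,130,4,'cn')
s=load('scene0')['img']; crop(s,245,200,155,100,5,'sb'); crop(s,165,145,125,62,6,'sn')
```

```text
(no output)
```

View pics/cb.png

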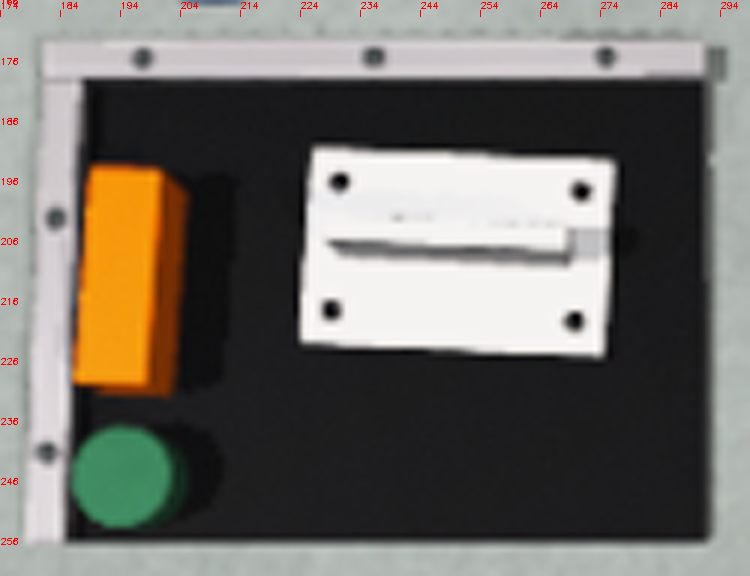

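View pics/cn.png

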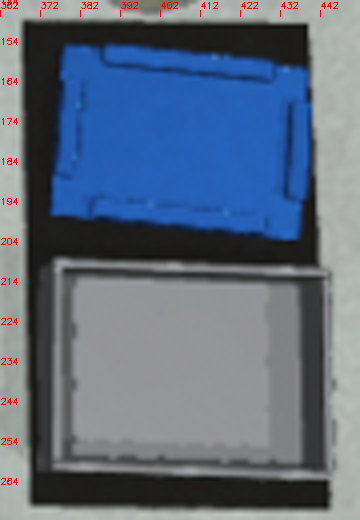

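View pics/sb.png

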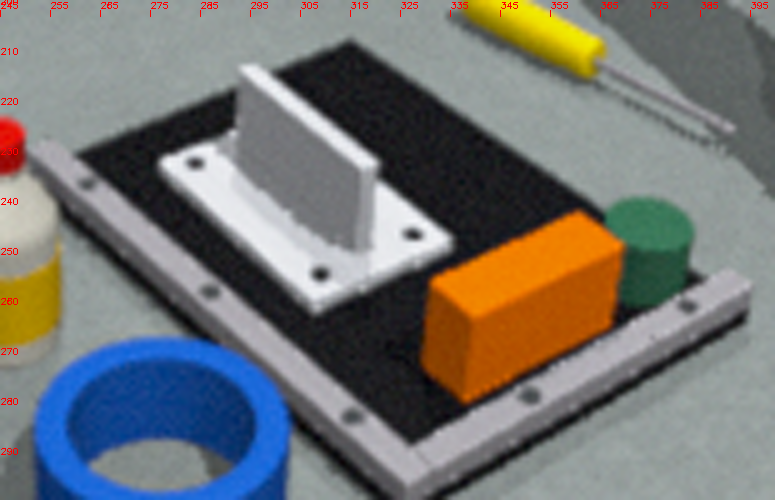

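View pics/sn.png

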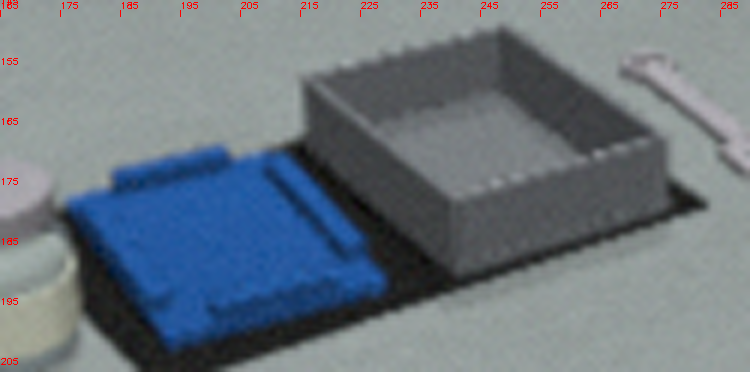

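```bash
cat >> h.py <<'E'
def cr(pts,x0,y0,s): return np.array([[x0+(a+.5)/s-.5,y0+(b+.5)/s-.5] for a,b in pts])
E
python3 - <<'E'
from h import *
np.set_printoptions(precision=4,suppress=True)
d=load('top0');s=load('scene0')
g=lambda p:cr(p,174,166,6)
def ang(a,b): return np.arctan2(b[1]-a[1],b[0]-a[0])
L=onz(d,g([(86,79),(705,79)]),.024);S=onz(d,g([(82,84),(64,541)]),.024)
print('L',L[:,:2],'ang y',ang(L[1],L[0])-np.pi/2);print('S',S[:,:2],'ang x',ang(S[1],S[0]))
fs=lambda p:cr(p,245,200,5)
L2=onz(s,fs([(410,447),(82,158)]),.010)
print('corner scene(board top z)',onz(s,fs([(410,450)]),.024),ang(L2[1],L2[0])-np.pi/2)
B=onz(d,g([(90,163),(163,168),(148,384),(73,383)]),.060);print('block',B[:,:2],B.mean(0));
print(ang(B[3],B[0]),ang(B[2],B[1]),ang(B[1],B[0])-np.pi/2,np.linalg.norm(B[0]-B[3]),np.linalg.norm(B[0]-B[1]))
Bs=onz(s,fs([(429,279),(580,211),(625,243),(474,312)]),.060);print('block scene',Bs[:,:2],Bs.mean(0))
P=onz(d,g([(313,148),(615,160),(606,356),(300,343)]),.018);print('br',P[:,:2],P.mean(0));
print(ang(P[3],P[0]),ang(P[2],P[1]),ang(P[1],P[0])-np.pi/2,ang(P[2],P[3])-np.pi/2,np.linalg.norm(P[0]-P[3]),np.linalg.norm(P[0]-P[1]))
Ps=onz(s,fs([(318,306),(160,162),(452,241)]),.018);print('br scene',Ps[:,:2],(Ps[1]+Ps[2])/2)
W=onz(s,fs([(238,70),(257,65),(379,161),(358,172)]),.069);print('web',W[:,:2],W.mean(0))
n=lambda p:cr(p,362,144,4)
N=onz(d,n([(63,44),(308,68),(299,240),(51,216)]),.011);print('nest(floor-level corners)',N[:,:2],N.mean(0))
print(ang(N[3],N[0]),ang(N[2],N[1]),ang(N[1],N[0])-np.pi/2,ang(N[2],N[3])-np.pi/2,np.linalg.norm(N[0]-N[3]),np.linalg.norm(N[0]-N[1]))
T=onz(d,n([(55,258),(329,270),(327,476),(50,468)]),.05);print('tray',T[:,:2],T.mean(0),np.linalg.norm(T[0]-T[3]),np.linalg.norm(T[0]-T[1]))
fn=lambda p:cr(p,165,145,6)
N2=onz(s,fn([(68,202),(275,152),(385,285),(175,348)]),.011);print('nest scene',N2[:,:2],N2.mean(0))
print(ang(N2[0],N2[1]),ang(N2[3],N2[2]))
T2=onz(s,fn([(303,80),(503,27),(667,140),(455,205)]),.05);print('tray sc',T2[:,:2],T2.mean(0))
T3=onz(d,n([(73,280),(300,280),(300,460),(73,455)]),.01);
E
```

```text
L [[0.6486 0.3435]
 [0.6414 0.0767]] ang y -0.026822580527111395
S [[0.6464 0.3452]
 [0.4505 0.3505]] ang x -0.026913579744378108
corner scene(board top z) [[0.6533 0.3475 0.024 ]] -0.03667705838095481
block [[0.6043 0.3319]
 [0.6014 0.3016]
 [0.512  0.3071]
 [0.5131 0.3378]] [0.5577 0.3196 0.06  ]
-0.06491573125688029 -0.06164516515737439 -0.0954629903112032 0.09131059747299067 0.0303956291236859
block scene [[0.6026 0.3022]
 [0.5141 0.3091]
 [0.5155 0.3372]
 [0.6026 0.3296]] [0.5587 0.3195 0.06  ]
br [[0.6169 0.2465]
 [0.6082 0.1162]
 [0.5235 0.1218]
 [0.5323 0.2522]] [0.5702 0.1842 0.018 ]
-0.06788493408965708 -0.06579979313202768 -0.06668626819932055 -0.0677183167347033 0.08477928439407433 0.13050716626711928
br scene [[0.6186 0.2505]
 [0.6089 0.1186]
 [0.536  0.2536]] [0.5725 0.1861 0.018 ]
web [[0.5741 0.136 ]
 [0.5637 0.1382]
 [0.57   0.2341]
 [0.5835 0.2346]] [0.5728 0.1857 0.069 ]
nest(floor-level corners) [[ 0.7033 -0.1519]
 [ 0.6827 -0.3108]
 [ 0.569  -0.2959]
 [ 0.5888 -0.1375]] [ 0.6359 -0.224   0.011 ]
-0.12467033367888455 -0.12997794742058824 -0.1287331712103401 -0.12452817041273367 0.11539710413727548 0.16020893589802765
tray [[ 0.5554 -0.1295]
 [ 0.5436 -0.2975]
 [ 0.4178 -0.286 ]
 [ 0.4267 -0.1192]] [ 0.4859 -0.2081  0.05  ] 0.12914865623410512 0.16838691987462154
nest scene [[ 0.6832 -0.306 ]
 [ 0.5684 -0.2917]
 [ 0.5954 -0.1335]
 [ 0.7055 -0.1424]] [ 0.6381 -0.2184  0.011 ]
3.0180149662696945 3.060340824039491
tray sc [[ 0.5493 -0.2888]
 [ 0.4239 -0.2822]
 [ 0.4343 -0.115 ]
 [ 0.5603 -0.1212]] [ 0.4919 -0.2018  0.05  ]
```

```bash
cat >> h.py <<'E'
np.set_printoptions(precision=4,suppress=True)
from scipy.spatial.transform import Rotation as Ro
def go(tgt,head):
    s=ctrl.get_state();R=Ro.from_rotvec(s['tool_rot']).as_matrix();h=np.arctan2(R[1,0],R[0,0])
    dl=R.T@(np.array(tgt)-s['position']);sp=-(head-h);sp=(sp+np.pi)%(2*np.pi)-np.pi
    print('t',s['time'],'pos',s['position'],'head',h,'tilt',R[2],'F',s['ft_force'],'w',s['grip_width'],'q',s['joint_positions'])
    print('shift',dl/.3,'spin',sp/np.pi,'rows',max(np.linalg.norm(dl)/.0625,abs(sp)/.186))
E
python3 - <<'E'
from h import *
d=load('top0');s=load('scene0')
print('tin',onz(d,cr([(122,477)],174,166,6),.044),onz(s,cr([(648,222)],245,200,5),.044))
print('bottle cap',onz(d,[(253.5,135.5)],.115),onz(s,[(244.5,229)],.115))
print('tape',onz(d,[(207,144)],.048),onz(s,[(277,285)],.048))
print('jar',onz(d,[(404,122)],.085))
go([.558,.3196,.237],np.pi/2-.063)
E
```

```text
tin [[0.4754 0.3214 0.044 ]] [[0.4779 0.321  0.044 ]]
bottle cap [[0.7274 0.1642 0.115 ]] [[0.7374 0.1737 0.115 ]]
tape [[0.7323 0.2893 0.048 ]] [[0.742  0.2942 0.048 ]]
jar [[ 0.7623 -0.2037  0.085 ]]
t 0.15 pos [0.2336 0.6061 0.2357] head 1.2030533191769013 tilt [-0.0015  0.0001 -1.    ] F [-0.4459 -0.7248 -0.6066] w 1.001224946653215 q [-1.1889  0.3216 -0.0701  1.4514  0.0226  1.3708 -0.0569]
shift [-0.5026  1.3524 -0.0034] spin -0.09700271207019015 rows 6.925128856311283
```

drive_tool(rows=[[[-0.25, 0.68, 0, -0.097, 0], [-0.25, 0.68, 0, -0.097, 0], [-0.25, 0.68, 0, -0.097, 0], [-0.25, 0.68, 0, -0.097, 0]]])

```text
time: 0.65
position: [0.4009, 0.4594, 0.2364]
tool_rot: [2.295, 2.142, -0.0]
ft_force: [0.4, -0.7, 1.3]
grip_width: 0.999
```

Run:
```python
from h import *
go([.558,.3196,.237],np.pi/2-.063)
```

```text
t 0.65 pos [0.4009 0.4594 0.2364] head 1.5020907604980984 tilt [-0.0015  0.0014 -1.    ] F [ 0.4383 -0.7102  1.3011] w 0.9991057734274958 q [-0.904   0.2346  0.0071  1.5591  0.0003  1.3484  0.605 ]
shift [-0.4288  0.5545 -0.0005] spin -0.0018161381585479048 rows 3.3645251788664234
```

drive_tool(rows=[[[-0.43, 0.555, 0, 0, 0], [-0.43, 0.555, 0, 0, 0], [-0.43, 0.555, 0, 0, 0], [-0.43, 0.555, 0, 0, 0], [-0.43, 0.555, 0, 0, 0]]])

```text
time: 1.27
position: [0.5566, 0.3214, 0.236]
tool_rot: [2.295, 2.144, -0.002]
ft_force: [-0.2, 0.7, 0.2]
grip_width: 0.997
```

Run:
```python
from h import *
go([.558,.3196,.047],np.pi/2-.063)
grab('wrist','w1')
```

```text
t 1.275 pos [0.5566 0.3214 0.236 ] head 1.5028871286256311 tilt [-0.0013 -0.0001 -1.    ] F [-0.1805  0.6658  0.232 ] w 0.9974916778143982 q [-0.667   0.3039  0.1277  1.4766 -0.038   1.3644  0.9656]
shift [-0.005   0.005   0.6301] spin -0.001562646310512573 rows 3.0247075327695563
```

View pics/w1.png

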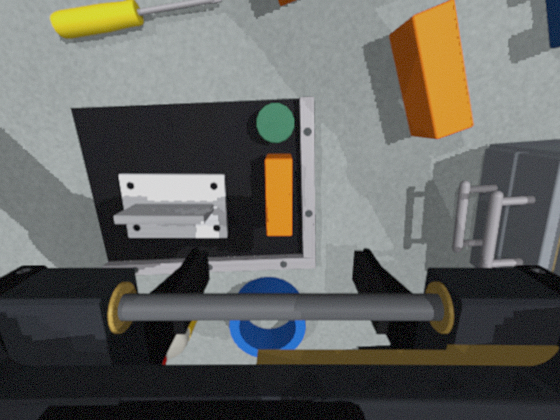

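The wrist view shows the block at (279,195), between the fingers, with the tin at (275,122) and the bracket at (172,206). I'll measure the same objects here.

Run:
```python
from h import *
d=load('w1');im=d['img']
def crop(im,x0,y0,w,h,s,fn):
    c=cv2.resize(im[y0:y0+h,x0:x0+w],None,fx=s,fy=s,interpolation=cv2.INTER_CUBIC)
    cv2.imwrite('pics/'+fn+'.png',c)
crop(im,100,90,220,185,3,'w1c')
hsv=cv2.cvtColor(im,cv2.COLOR_BGR2HSV)
m=cv2.inRange(hsv,(5,150,90),(20,255,255));m[:, :240]=0;m[:,300:]=0;m[:140]=0;m[250:]=0
c=max(cv2.findContours(m,0,1)[0],key=cv2.contourArea);r=cv2.minAreaRect(c);b=cv2.boxPoints(r);print(r,b)
X=onz(d,b,.06);print(X,X.mean(0))
m=cv2.inRange(hsv,(60,60,40),(90,255,255));M=cv2.moments(m[90:150,240:310]);print('tin',onz(d,[(240+M['m10']/M['m00'],90+M['m01']/M['m00'])],.044))
```

```text
((278.0, 195.0), (82.0, 28.0), 90.0) [[264. 154.]
 [292. 154.]
 [292. 236.]
 [264. 236.]]
[[0.5073 0.309  0.06  ]
 [0.5093 0.339  0.06  ]
 [0.6036 0.3337 0.06  ]
 [0.6014 0.3011 0.06  ]] [0.5554 0.3207 0.06  ]
tin [[0.476  0.3228 0.044 ]]
```

View pics/w1c.png

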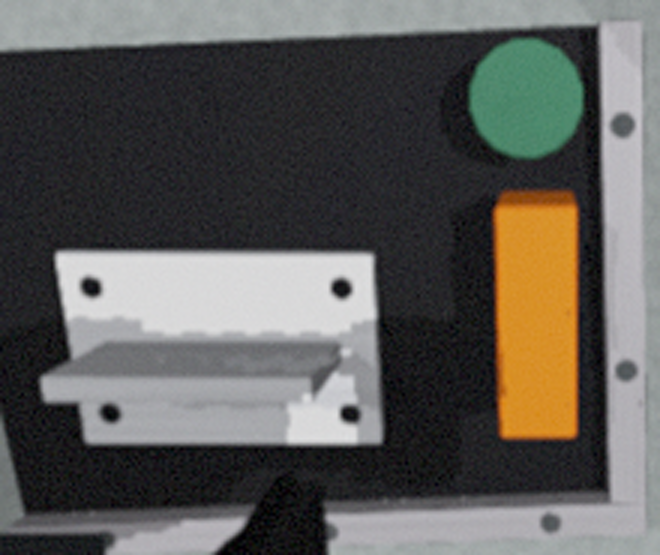

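drive_tool(rows=[[[-0.004, 0.002, 0.2, 0, 0], [-0.004, 0.002, 0.4, 0, 0], [-0.004, 0.002, 0.55, 0, 0], [-0.004, 0.002, 0.63, 0, 0], [-0.004, 0.002, 0.63, 0, 0], [-0.004, 0.002, 0.63, 0, 255], [-0.004, 0.002, 0.63, 0, 255], [-0.004, 0.002, 0.63, 0, 255], [-0.004, 0.002, 0.63, 0, 255], [-0.004, 0.002, 0.63, 0, 255], [-0.004, 0.002, 0.63, 0, 255]]], grip_force=25)

```text
time: 2.7
position: [0.5557, 0.3225, 0.0476]
tool_rot: [2.29, 2.15, -0.0]
ft_force: [-0.5, -1.4, 0.6]
grip_width: 0.405
```

Run:
```python
from h import *
go([.49,-.205,.2],np.pi/2-.07)
```

```text
t 2.7 pos [0.5557 0.3225 0.0476] head 1.5077112739779093 tilt [-0.0003 -0.0001 -1.    ] F [-0.5194 -1.3977  0.6319] w 0.4048753918370226 q [-0.6574  0.4529  0.1133  1.6716 -0.0578  1.0206  0.9826]
shift [-1.7688 -0.1077 -0.5075] spin 0.0022010960507917914 rows 8.848029814569188
```

drive_tool(rows=[[[0, 0, 0, 0, 255], [0, 0, 0, 0, 255], [0, 0, 0, 0, 255], [0, 0, -0.1, 0, 255], [0, 0, -0.2, 0, 255], [0, 0, -0.35, 0, 255], [0, 0, -0.4, 0, 255]]])

```text
time: 3.58
position: [0.5569, 0.3242, 0.1705]
tool_rot: [2.29, 2.151, 0.009]
ft_force: [0.1, 0.5, -2.0]
grip_width: 0.345
```

Run:
```python
from h import *
go([.49,-.205,.165],np.pi/2-.07)
grab('scene','s1')
```

```text
t 3.575 pos [0.5569 0.3242 0.1705] head 1.508323622239149 tilt [ 0.0038  0.0039 -1.    ] F [ 0.1067  0.521  -2.0157] w 0.3446816568589815 q [-0.666   0.3401  0.1225  1.5624 -0.0441  1.2364  0.9722]
shift [-1.7747 -0.1124  0.0111] spin 0.0023960125561318366 rows 8.535553323841384
```

View pics/s1.png

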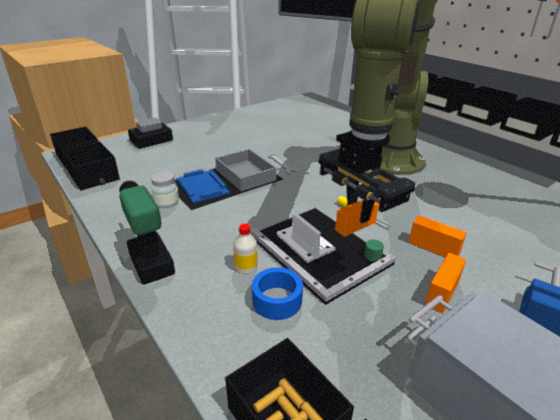

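The block is held (30 mm opening), and the bracket and tin haven't moved. Next stop is the tray.

drive_tool(rows=[[[-0.2, -0.012, 0, 0, 255], [-0.4, -0.025, 0, 0, 255], [-0.6, -0.037, 0, 0, 255], [-0.8, -0.05, 0, 0, 255], [-0.95, -0.06, 0, 0, 255], [-0.95, -0.06, 0, 0, 255]]])

```text
time: 4.38
position: [0.5185, 0.0346, 0.1659]
tool_rot: [-2.298, -2.141, 0.004]
ft_force: [-0.3, 0.8, -1.5]
grip_width: 0.338
```

drive_tool(rows=[[[-0.2, -0.012, 0, 0, 255], [-0.4, -0.025, 0, 0, 255], [-0.6, -0.037, 0, 0, 255], [-0.75, -0.045, 0, 0, 255], [-0.82, -0.05, 0, 0, 255], [-0.82, -0.05, 0, 0, 255]]])

```text
time: 5.12
position: [0.4887, -0.2056, 0.1663]
tool_rot: [-2.292, -2.147, 0.002]
ft_force: [-0.3, 0.2, -1.4]
grip_width: 0.34
```

Run:
```python
from h import *
go([.489,-.206,.165],np.pi/2-.07)
grab('wrist','w2');grab('top','t2')
```

```text
t 5.125 pos [ 0.4887 -0.2056  0.1663] head 1.5054809365976596 tilt [-0.     -0.0018 -1.    ] F [-0.3138  0.1801 -1.3701] w 0.33980834686679545 q [-0.1141  0.1177  0.497   1.8549 -0.0598  1.1854  1.9081]
shift [-0.0012  0.0009  0.0043] spin 0.0014911576131329876 rows 0.02518607420840368
```

View pics/w2.png

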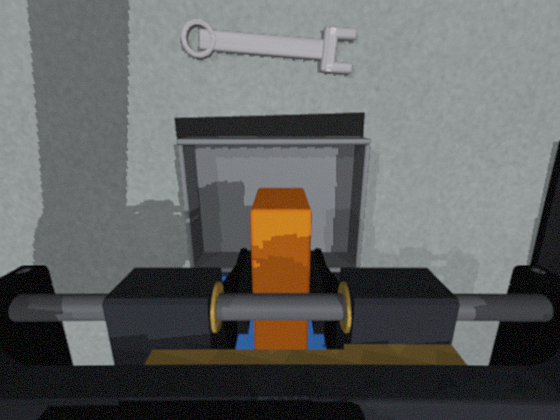

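View pics/t2.png

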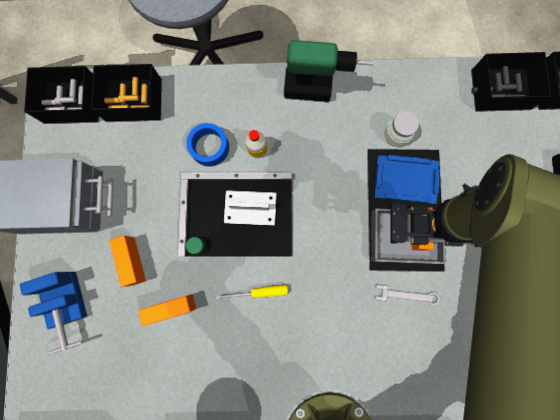

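drive_tool(rows=[[[0, 0, 0.15, 0, 255], [0, 0, 0.28, 0, 255], [0, 0, 0.35, 0, 255], [0, 0, 0.37, 0, 255], [0, 0, 0.375, 0, 255], [0, 0, 0.38, 0, 255], [0, 0, 0.38, 0, 255]]])

```text
time: 6.1
position: [0.4899, -0.2051, 0.0543]
tool_rot: [2.289, 2.15, 0.002]
ft_force: [-0.3, 0.6, -2.0]
grip_width: 0.339
```

drive_tool(rows=[[[0, 0, 0.005, 0, 255], [0, 0, 0.01, 0, 255], [0, 0, 0.013, 0, 255]]])

```text
time: 6.48
position: [0.4893, -0.2051, 0.0496]
tool_rot: [-2.29, -2.15, -0.0]
ft_force: [-0.0, 0.8, -1.5]
grip_width: 0.345
```

drive_tool(rows=[[[0, 0, 0.004, 0, 255], [0, 0, 0.008, 0, 255], [0, 0, 0.008, 0, 255]]])

```text
time: 6.85
position: [0.4892, -0.2051, 0.0471]
tool_rot: [-2.29, -2.15, 0.0]
ft_force: [0.3, 0.2, -1.2]
grip_width: 0.342
```

drive_tool(rows=[[[0, 0, 0.004, 0, 255], [0, 0, 0.008, 0, 255], [0, 0, 0.008, 0, 255]]])

```text
time: 7.22
position: [0.4894, -0.2051, 0.0455]
tool_rot: [-2.29, -2.15, -0.001]
ft_force: [-3.2, 0.8, 4.8]
grip_width: 0.348
```

Contact: the force turned upward (+4.8 N). I'll release, rise and look.

drive_tool(rows=[[[0, 0, 0, 0, 200], [0, 0, 0, 0, 100], [0, 0, 0, 0, 0], [0, 0, 0, 0, 0], [0, 0, 0, 0, 0], [0, 0, -0.1, 0, 0], [0, 0, -0.25, 0, 0], [0, 0, -0.4, 0, 0], [0, 0, -0.55, 0, 0], [0, 0, -0.55, 0, 0]]])

```text
time: 8.48
position: [0.4916, -0.2061, 0.2138]
tool_rot: [2.286, 2.146, 0.007]
ft_force: [-0.3, -0.3, -0.1]
grip_width: 1.0
```

Run:
```python
from h import *
grab('wrist','w3')
go([.64,-.222,.3],-0.127)
```

```text
t 8.525 pos [ 0.4903 -0.2055  0.2114] head 1.5077656324374533 tilt [-0.0001  0.0037 -1.    ] F [-0.7748  0.0856 -0.8813] w 0.9976508990873362 q [-0.1289  0.0783  0.5039  1.7994 -0.0406  1.2703  1.8933]
shift [-0.0236  0.5027 -0.2935] spin 0.5203620623983384 rows 8.789062539986308
```

View pics/w3.png

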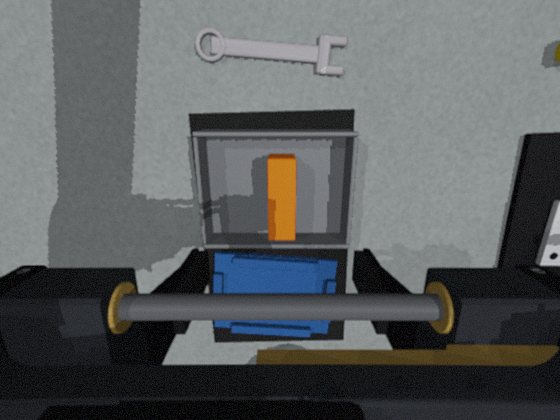

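The block stands upright in the tray at (281,197), clear of the walls. Now I'll move over the nest at the placing heading to measure it.

drive_tool(rows=[[[0, 0.1, -0.05, 0.05, 0], [0, 0.2, -0.1, 0.1, 0], [0, 0.3, -0.12, 0.16, 0], [-0.02, 0.4, -0.12, 0.22, 0], [-0.02, 0.5, -0.12, 0.28, 0], [-0.02, 0.5, -0.12, 0.34, 0], [-0.02, 0.5, -0.12, 0.4, 0], [-0.02, 0.5, -0.12, 0.46, 0], [-0.02, 0.5, -0.12, 0.52, 0], [-0.02, 0.5, -0.12, 0.52, 0], [-0.02, 0.5, -0.12, 0.52, 0]]])

```text
time: 9.9
position: [0.6382, -0.2204, 0.2447]
tool_rot: [-3.135, 0.193, 0.003]
ft_force: [0.3, 0.9, 0.1]
grip_width: 1.0
```

Run:
```python
from h import *
d=grab('wrist','w4')
go([.57,.184,.25],-0.067)
im=d['img'];c=cv2.resize(im[90:290,160:400],None,fx=3,fy=3,interpolation=cv2.INTER_CUBIC);cv2.imwrite('pics/w4c.png',c)
```

```text
t 9.95 pos [ 0.6384 -0.2205  0.245 ] head -0.12347401866107377 tilt [-0.0011 -0.0002 -1.    ] F [0.1372 0.728  0.0649] w 1.003216891386347 q [-0.2228  0.436   0.719   1.3899 -0.2849  1.4218  0.3682]
shift [-0.3922 -1.3099 -0.0159] spin -0.017976238452347644 rows 6.563623827805309
```

View pics/w4.png

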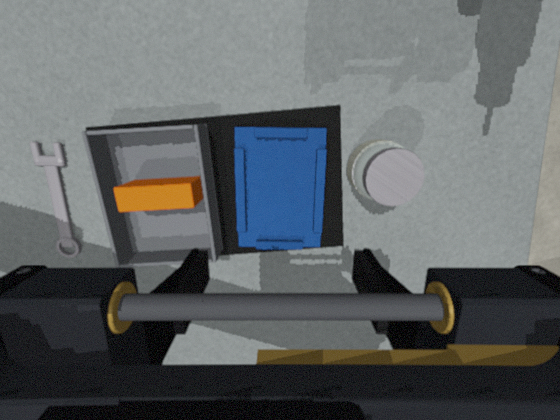

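View pics/w4c.png

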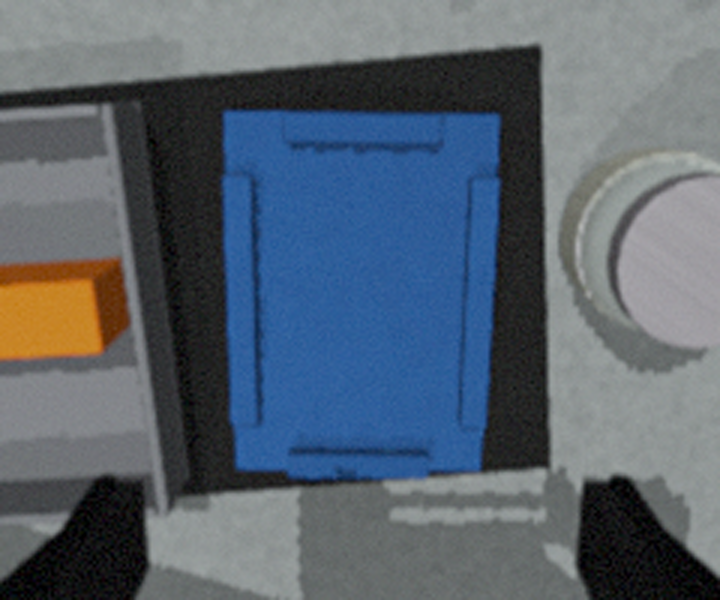

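The wrist view shows the nest between (235,127) and (326,247), unobstructed. I'll compute its centre and angle.

Run:
```python
from h import *
d=load('w4')
N=onz(d,cr([(223,111),(500,114),(480,470),(236,470)],160,90,3),.011);print(N[:,:2],N.mean(0))
for a,b in((0,1),(3,2),(0,3),(1,2)): v=N[b]-N[a];print(np.linalg.norm(v),np.arctan2(v[1],v[0]))
# rail tops z=.021 side rails outer edges
Rl=onz(d,cr([(223,174),(499,177),(487,430),(232,424)],160,90,3),.021);print(Rl[:,:2],Rl.mean(0))
# rail inner edges
I=onz(d,cr([(252,178),(471,180),(460,428),(261,424)],160,90,3),.021);print(I[:,:2],I.mean(0))
for a,b in((0,1),(3,2),(0,3),(1,2)): v=I[b]-I[a];print(np.linalg.norm(v),np.arctan2(v[1],v[0]))
```

```text
[[ 0.5908 -0.1367]
 [ 0.7032 -0.1517]
 [ 0.6821 -0.3087]
 [ 0.5698 -0.2949]] [ 0.6365 -0.223   0.011 ]
0.11338426228144903 -0.1328551441099641
0.11314487276503037 -0.12216799758025347
0.15967014745069502 -1.70318492455855
0.15846104990861232 -1.704732855849252
[[ 0.5882 -0.1608]
 [ 0.6996 -0.1758]
 [ 0.6859 -0.2853]
 [ 0.5737 -0.2686]] [ 0.6368 -0.2226  0.021 ]
[[ 0.5996 -0.1639]
 [ 0.6881 -0.1755]
 [ 0.6741 -0.2829]
 [ 0.5865 -0.2702]] [ 0.6371 -0.2231  0.021 ]
0.08927574320242963 -0.13137709859770702
0.08845995749121228 -0.14368941415591127
0.1071408149531077 -1.6936876177186506
0.10822611152924867 -1.7013725571031562
```

drive_tool(rows=[[[-0.05, -0.2, 0, 0, 0], [-0.1, -0.4, 0, 0, 0], [-0.15, -0.6, 0, -0.01, 0], [-0.2, -0.8, 0, -0.018, 0], [-0.25, -0.9, 0, -0.018, 0], [-0.25, -0.9, 0, -0.018, 0]]])

```text
time: 10.7
position: [0.5973, 0.0611, 0.2457]
tool_rot: [-3.138, 0.096, 0.001]
ft_force: [0.3, -0.2, 0.1]
grip_width: 0.998
```

Run:
```python
from h import *
go([.571,.185,.245],-0.067)
```

```text
t 10.7 pos [0.5973 0.0611 0.2457] head -0.06086896530084405 tilt [-0.0006 -0.0019 -1.    ] F [ 0.2927 -0.2072  0.0927] w 0.9982212376115741 q [-0.6721  0.2351  0.6252  1.588  -0.1417  1.3642 -0.0916]
shift [-0.1127 -0.4068  0.0031] spin 0.0019515689572771793 rows 2.0264641826998444
```

drive_tool(rows=[[[-0.05, -0.2, 0, 0, 0], [-0.11, -0.407, 0, 0.002, 0], [-0.11, -0.407, 0, 0.002, 0], [-0.11, -0.407, 0, 0.002, 0]]])

```text
time: 11.2
position: [0.5742, 0.1791, 0.2458]
tool_rot: [3.138, -0.119, 0.001]
ft_force: [-0.5, -1.5, -0.1]
grip_width: 1.001
```

Run:
```python
from h import *
d=grab('wrist','w5')
go([.571,.185,.245],-0.067)
im=d['img'];c=cv2.resize(im[70:290,130:400],None,fx=3,fy=3,interpolation=cv2.INTER_CUBIC)[:600,:800];cv2.imwrite('pics/w5c.png',c)
```

```text
t 11.25 pos [0.5744 0.1782 0.246 ] head -0.07808946338622914 tilt [ 0.0007  0.0012 -1.    ] F [-0.8852 -0.833  -0.1067] w 1.0030398532973992 q [-0.8206  0.2302  0.5621  1.5839 -0.1232  1.3632 -0.3231]
shift [-0.0132 -0.0218  0.0032] spin -0.0035298858283098894 rows 0.12336983722917508
```

View pics/w5.png

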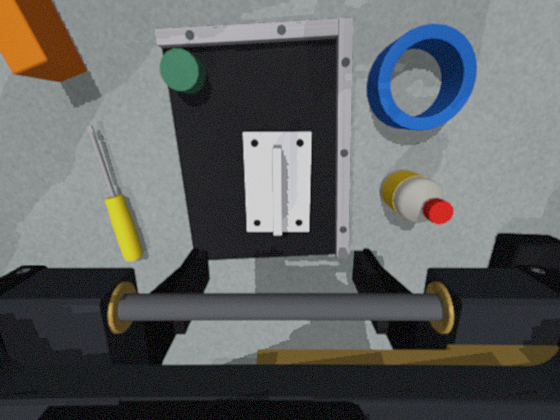

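View pics/w5c.png

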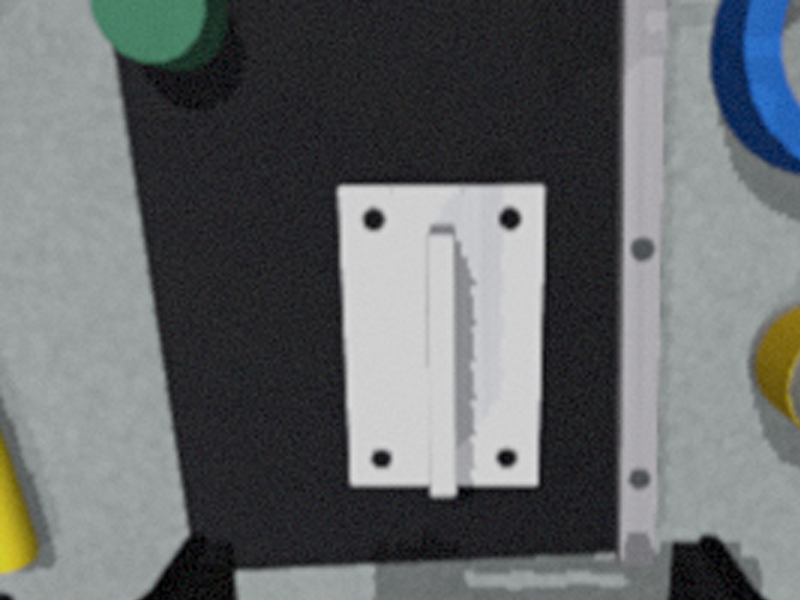

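Run:
```python
from h import *
d=load('w5')
def q(p,z,lab):
    N=onz(d,p,z);print(lab,N[:,:2].tolist(),N.mean(0))
    for a,b in((0,1),(3,2),(0,3),(1,2)): v=N[b]-N[a];print('  ',np.linalg.norm(v),np.arctan2(v[1],v[0]))
q(cr([(338,184),(546,184),(539,487),(350,487)],130,70,3),.018,'base')
q(cr([(430,234),(454,234),(457,496),(430,497)],130,70,3),.069,'web')
im=d['img'];c=cv2.resize(im[10:110,150:370],None,fx=3.6,fy=3.6,interpolation=cv2.INTER_CUBIC)[:600,:800];cv2.imwrite('pics/w5f.png',c)
```

```text
base [[0.5338518271603548, 0.25452622577961154], [0.6177494696032295, 0.24817973056568046], [0.608924523110031, 0.11723643335437081], [0.5241851890906174, 0.12369894302691026]] [0.5712 0.1859 0.018 ]
   0.08413734253571892 -0.07550189693324182
   0.08498540322503277 -0.07611606118142297
   0.13118392357307562 -1.6445508491032759
   0.13124033970230797 -1.6380897406968284
web [[0.570821980277008, 0.23648441436847759], [0.5793294569192856, 0.2358400632308345], [0.5730037933712845, 0.1359976241780991], [0.5624748563374223, 0.1363809591159105]] [0.5714 0.1862 0.069 ]
   0.008531843130735616 -0.07559506664408171
   0.010535912904802354 -0.0363916792242666
   0.10045086476265651 -1.6539888422545248
   0.10004262419249954 -1.6340682190852809
```

View pics/w5f.png

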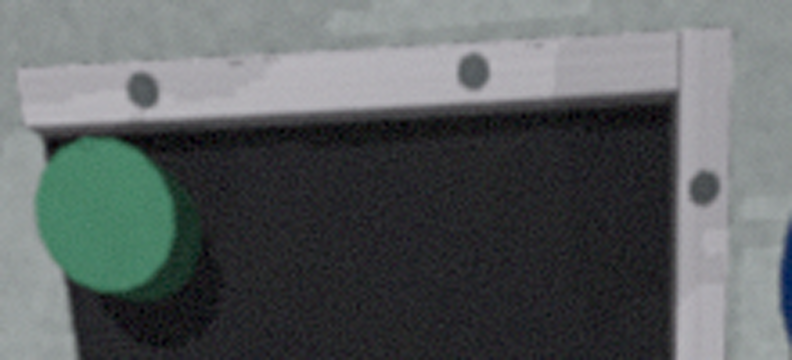

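Run:
```python
from h import *
d=load('w5')
a=cr([(35,128),(677,92)],150,10,3.6);b=np.r_[cr([(679,92)],150,10,3.6),cr([(623,540)],130,70,3)]
S=onz(d,a,.024);L=onz(d,b,.024)
print(a,b,S,L,np.arctan2(*(S[1]-S[0])[[1,0]]),np.arctan2(*(L[0]-L[1])[[1,0]])-np.pi/2)
```

```text
[[159.3611  45.1944]
 [337.6944  35.1944]] [[338.25    35.1944]
 [337.3333 249.6667]] [[0.4545 0.3511 0.024 ]
 [0.6496 0.3463 0.024 ]] [[0.6502 0.3462 0.024 ]
 [0.6451 0.0912 0.024 ]] -0.024532413563439978 -0.020133055497195906
```

Run:
```python
from h import *
go([.5713,.186,.046],-0.071)
```

```text
t 11.25 pos [0.5744 0.1782 0.246 ] head -0.07808946338622914 tilt [ 0.0007  0.0012 -1.    ] F [-0.8852 -0.833  -0.1067] w 1.0030398532973992 q [-0.8206  0.2302  0.5621  1.5839 -0.1232  1.3632 -0.3231]
shift [-0.013  -0.026   0.6666] spin -0.0022566462835747255 rows 3.20251378164651
```

drive_tool(rows=[[[-0.012, -0.025, 0.2, -0.002, 0], [-0.012, -0.025, 0.4, -0.002, 0], [-0.012, -0.025, 0.5, -0.002, 0], [-0.012, -0.025, 0.5, -0.002, 0]]])

```text
time: 11.75
position: [0.5695, 0.1851, 0.0936]
tool_rot: [3.136, -0.114, -0.006]
ft_force: [-0.2, 0.7, 1.0]
grip_width: 1.002
```

Run:
```python
from h import *
go([.5713,.186,.046],-0.071)
```

```text
t 11.75 pos [0.5695 0.1851 0.0936] head -0.0728716389686628 tilt [-0.004   0.0036 -1.    ] F [-0.2454  0.6501  1.0316] w 1.0017313397439171 q [-0.7995  0.355   0.5294  1.76   -0.1977  1.0851 -0.2764]
shift [ 0.0063 -0.0038  0.1587] spin -0.0005957611870922113 rows 0.7624212118690534
```

drive_tool(rows=[[[0.004, -0.003, 0.08, 0, 0], [0.004, -0.003, 0.16, 0, 0], [0.004, -0.003, 0.16, 0, 255], [0.004, -0.003, 0.16, 0, 255], [0.004, -0.003, 0.16, 0, 255], [0.004, -0.003, 0.16, 0, 255], [0.004, -0.003, 0.16, 0, 255], [0.004, -0.003, 0.16, 0, 255], [0.004, -0.003, 0.16, 0, 255], [0.004, -0.003, 0.16, 0, 255], [0.004, -0.003, 0.16, 0, 255], [0.004, -0.003, 0.16, 0, 255], [0.004, -0.003, 0.16, 0, 255]]], grip_force=25)

```text
time: 13.38
position: [0.5715, 0.1894, 0.0478]
tool_rot: [3.14, -0.109, -0.001]
ft_force: [-2.2, -0.0, 1.4]
grip_width: 0.114
```

Run:
```python
from h import *
go([.6014,.278,.052],-0.025)
```

```text
t 13.375 pos [0.5715 0.1894 0.0478] head -0.06927440097457424 tilt [-0.0009  0.0001 -1.    ] F [-2.219  -0.0033  1.4132] w 0.11429932532622018 q [-0.7843  0.4135  0.5103  1.7894 -0.2357  1.0003 -0.2507]
shift [ 0.0791 -0.3016 -0.0142] spin -0.014092979535072204 rows 1.4981693842572474
```

drive_tool(rows=[[[0, 0, -0.015, 0, 255], [0, 0, -0.03, 0, 255], [0.02, -0.08, -0.03, -0.005, 255], [0.05, -0.18, -0.03, -0.014, 255], [0.07, -0.27, -0.03, -0.014, 255], [0.077, -0.305, -0.03, -0.014, 255], [0.077, -0.305, -0.03, -0.014, 255], [0.077, -0.305, -0.03, -0.014, 255]]])

```text
time: 14.38
position: [0.6013, 0.2769, 0.0567]
tool_rot: [3.14, -0.043, -0.001]
ft_force: [-0.4, 0.4, -5.7]
grip_width: 0.113
```

Run:
```python
from h import *
go([.6054,.2855,.048],-0.025)
d=grab('wrist','w6');grab('top','t6');grab('scene','s6')
im=d['img'];c=cv2.resize(im[10:290,150:400],None,fx=2,fy=2,interpolation=cv2.INTER_CUBIC)[:600,:800];cv2.imwrite('pics/w6c.png',c)
im=load('s6')['img'];c=cv2.resize(im[190:310,230:400],None,fx=4,fy=4,interpolation=cv2.INTER_CUBIC)[:600,:800];cv2.imwrite('pics/s6c.png',c)
```

```text
t 14.375 pos [0.6013 0.2769 0.0567] head -0.027123626331407615 tilt [-0.0004  0.0015 -1.    ] F [-0.3579  0.398  -5.7095] w 0.11291684890279019 q [-0.8326  0.5141  0.4717  1.623  -0.2565  1.0676 -0.3158]
shift [ 0.013 -0.029  0.029] spin -0.0006759712558472936 rows 0.2065490564588315
```

View pics/w6c.png

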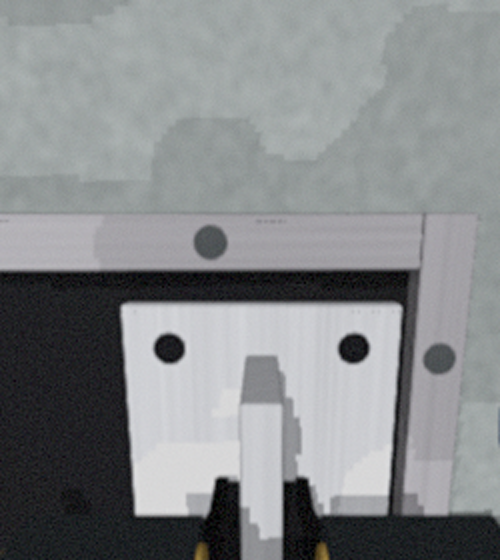

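View pics/s6c.png

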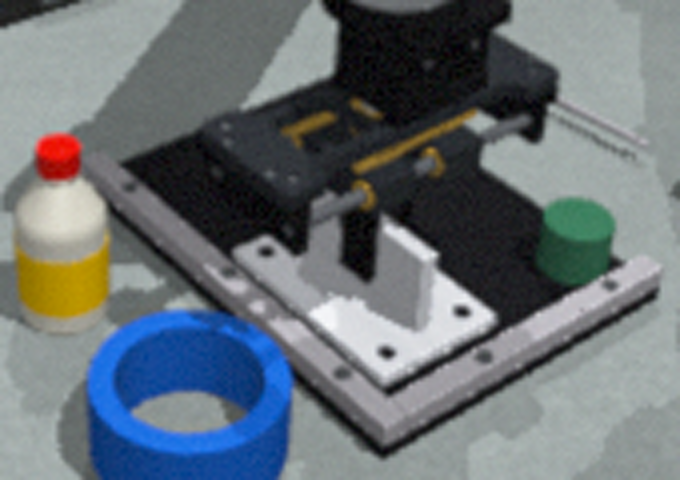

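The bracket is held about 8 mm off the board, with roughly 4 mm to the long fence and 9 mm to the side fence, and looks parallel. I'll lower it now.

drive_tool(rows=[[[0, 0, 0.012, 0, 255], [0, 0, 0.022, 0, 255], [0, 0, 0.027, 0, 255], [0, 0, 0.03, 0, 255], [0, 0, 0.03, 0, 255]]])

```text
time: 15.15
position: [0.6013, 0.2791, 0.0479]
tool_rot: [-3.141, 0.04, -0.0]
ft_force: [-0.5, -0.3, -4.5]
grip_width: 0.111
```

drive_tool(rows=[[[0, -0.01, 0, 0, 255], [0, -0.018, 0, 0, 255], [0, -0.022, 0, 0, 255], [0, -0.022, 0, 0, 255]]], grip_force=12)

```text
time: 15.65
position: [0.6015, 0.286, 0.0479]
tool_rot: [-3.141, 0.039, -0.0]
ft_force: [-0.4, -1.1, -5.4]
grip_width: 0.113
```

drive_tool(rows=[[[0, 0, 0.003, 0, 255], [0, 0, 0.006, 0, 255], [0, 0, 0.006, 0, 255]]])

```text
time: 16.02
position: [0.6015, 0.2859, 0.0478]
tool_rot: [-3.14, 0.04, 0.0]
ft_force: [-3.2, -0.1, 5.7]
grip_width: 0.115
```

drive_tool(rows=[[[0, -0.005, 0, 0, 255], [0, -0.005, 0, 0, 255]]])

```text
time: 16.27
position: [0.6015, 0.2859, 0.0478]
tool_rot: [3.141, -0.041, -0.001]
ft_force: [-5.4, -2.9, 6.9]
grip_width: 0.112
```

drive_tool(rows=[[[0, -0.005, -0.003, 0, 255], [0, -0.005, -0.003, 0, 255]]])

```text
time: 16.52
position: [0.6021, 0.2869, 0.0478]
tool_rot: [3.14, -0.041, 0.001]
ft_force: [-2.5, -5.4, 4.8]
grip_width: 0.115
```

drive_tool(rows=[[[0, -0.005, 0, 0, 255], [0, -0.008, 0, 0, 255], [0, -0.008, 0, 0, 255]]])

```text
time: 16.9
position: [0.6021, 0.2869, 0.0478]
tool_rot: [3.137, -0.043, -0.001]
ft_force: [-4.0, -8.4, 5.6]
grip_width: 0.114
```

Run:
```python
from h import *
go([.6054,.2855,.048],-0.025)
d=grab('wrist','w7')
im=d['img'];c=cv2.resize(im[90:290,190:400],None,fx=3,fy=3,interpolation=cv2.INTER_CUBIC)[:600,:800];cv2.imwrite('pics/w7c.png',c)
```

```text
t 16.9 pos [0.6021 0.2869 0.0478] head -0.02751548256003408 tilt [-0.0007  0.0046 -1.    ] F [-3.9726 -8.3757  5.6207] w 0.1141885537602067 q [-0.8396  0.5345  0.4661  1.6132 -0.2612  1.0595 -0.328 ]
shift [ 0.0112  0.0044 -0.0007] spin -0.0008007029673817256 rows 0.057752639077387036
```

View pics/w7c.png

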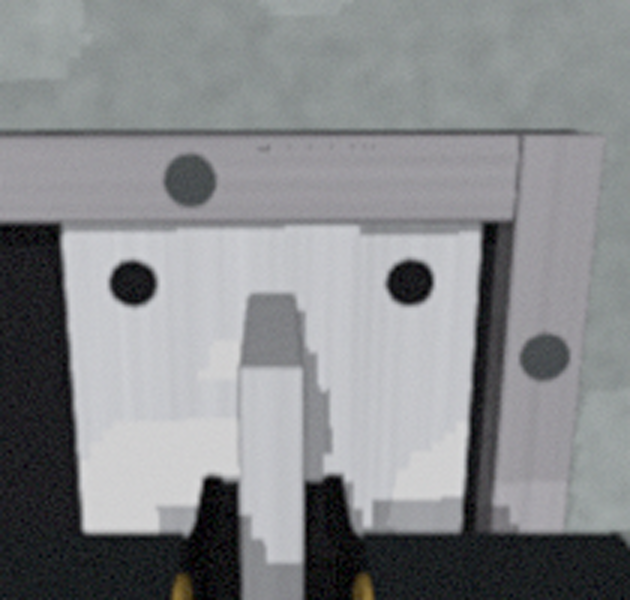

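The side fence is reached, with a gap of about 3 mm to the long fence. Now pushing +x in small steps.

drive_tool(rows=[[[0.005, 0, 0, 0, 255], [0.01, 0, 0, 0, 255], [0.013, 0, 0, 0, 255], [0.013, 0, 0, 0, 255]]])

```text
time: 17.45
position: [0.6022, 0.2869, 0.0477]
tool_rot: [3.136, -0.042, -0.014]
ft_force: [-14.6, -9.9, 14.4]
grip_width: 0.117
```

drive_tool(rows=[[[0.004, 0, 0, 0, 255], [0.008, 0, 0, 0, 255], [0.008, 0, 0, 0, 255]]])

```text
time: 17.82
position: [0.6024, 0.2873, 0.0474]
tool_rot: [3.135, -0.041, -0.021]
ft_force: [-19.1, -10.5, 17.2]
grip_width: 0.118
```

Run:
```python
from h import *
go([.6054,.2855,.048],-0.025)
d=grab('wrist','w8');e=grab('top','t8');s=grab('scene','s8')
im=d['img'];c=cv2.resize(im[90:290,190:400],None,fx=3,fy=3,interpolation=cv2.INTER_CUBIC)[:600,:800];cv2.imwrite('pics/w8c.png',c)
im=s['img'];c=cv2.resize(im[190:310,230:400],None,fx=4,fy=4,interpolation=cv2.INTER_CUBIC)[:600,:800];cv2.imwrite('pics/s8c.png',c)
```

```text
t 17.825 pos [0.6024 0.2873 0.0474] head -0.02611065650961816 tilt [-0.0135  0.006  -0.9999] F [-19.0714 -10.4992  17.1835] w 0.11822718526099774 q [-0.8327  0.5437  0.4632  1.6002 -0.2664  1.0759 -0.3224]
shift [ 0.0101  0.0057 -0.0022] spin -0.0003535329471657748 rows 0.056713075443629364
```

View pics/w8c.png

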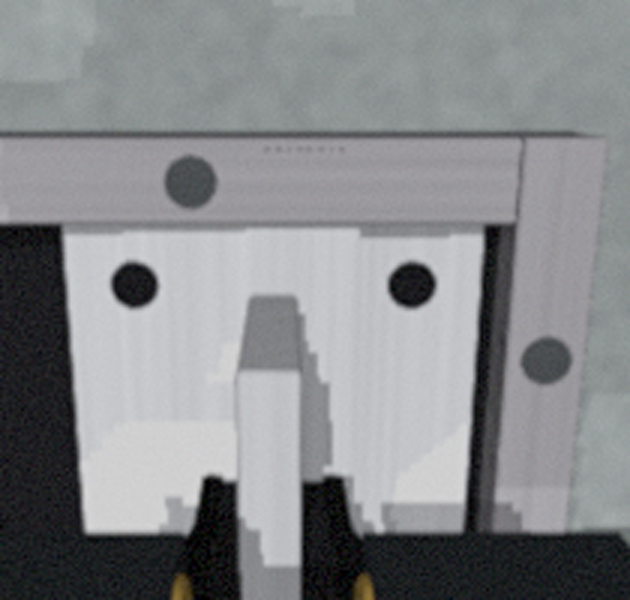

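View pics/s8c.png

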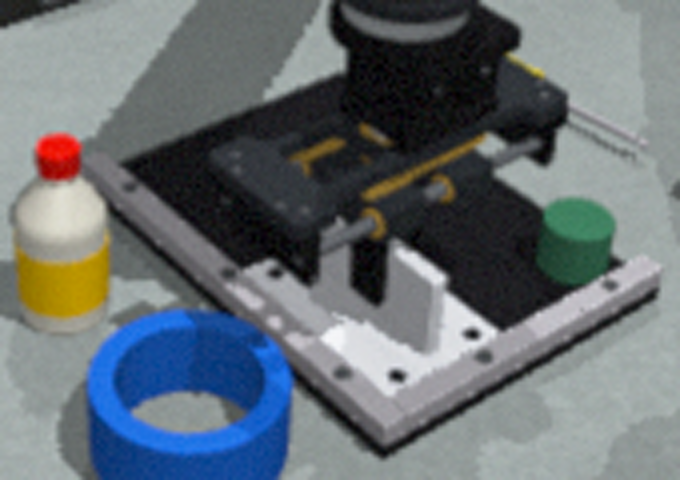

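The gap to the long fence remains, because I'm pressing down too hard and friction holds the bracket. I'll ease the downward and side load.

drive_tool(rows=[[[0, 0.012, -0.01, 0, 255], [0, 0.012, -0.01, 0, 255]]])

```text
time: 18.23
position: [0.6069, 0.287, 0.0494]
tool_rot: [3.141, -0.04, -0.003]
ft_force: [-2.9, -3.7, -0.7]
grip_width: 0.114
```

drive_tool(rows=[[[0, 0, -0.004, 0, 255], [0, 0, -0.004, 0, 255]]])

```text
time: 18.48
position: [0.607, 0.2871, 0.05]
tool_rot: [3.14, -0.04, -0.003]
ft_force: [-2.5, -1.0, -7.0]
grip_width: 0.115
```

drive_tool(rows=[[[0.003, 0, 0.005, 0, 255], [0.006, 0, 0.005, 0, 255], [0.006, 0, 0.005, 0, 255]]])

```text
time: 18.85
position: [0.607, 0.287, 0.0496]
tool_rot: [3.14, -0.039, -0.009]
ft_force: [-11.0, -4.1, 1.8]
grip_width: 0.114
```

Run:
```python
from h import *
go([.6054,.2855,.048],-0.025)
d=grab('wrist','w9')
im=d['img'];c=cv2.resize(im[90:290,190:400],None,fx=3,fy=3,interpolation=cv2.INTER_CUBIC)[:600,:800];cv2.imwrite('pics/w9c.png',c)
```

```text
t 18.85 pos [0.607  0.287  0.0496] head -0.024917846951842952 tilt [-0.006   0.0012 -1.    ] F [-11.0058  -4.1064   1.7567] w 0.114372010448369 q [-0.8287  0.5428  0.4635  1.5962 -0.2678  1.072  -0.3173]
shift [-0.0052  0.0052  0.0055] spin 2.6150127408561585e-05 rows 0.0442106277776245
```

View pics/w9c.png

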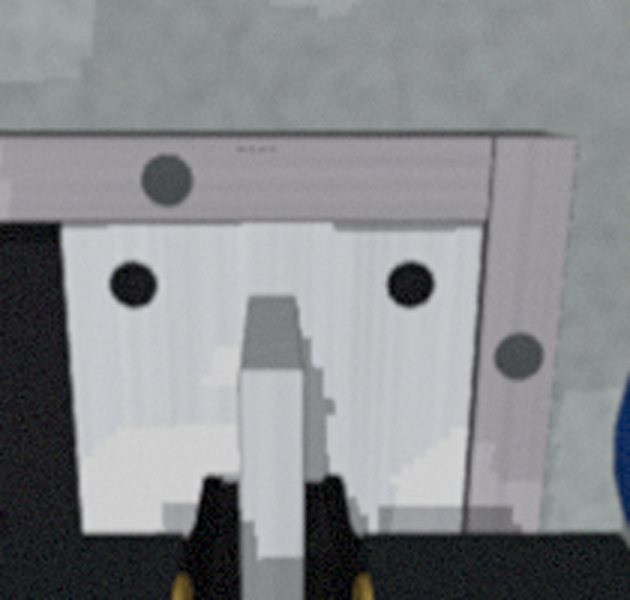

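drive_tool(rows=[[[0, -0.006, 0, 0, 255], [0, -0.01, 0, 0, 255], [0.003, -0.01, 0.002, 0, 255], [0.003, -0.01, 0.002, 0, 255]]])

```text
time: 19.4
position: [0.6071, 0.2871, 0.0496]
tool_rot: [3.136, -0.041, -0.015]
ft_force: [-14.2, -9.7, 8.7]
grip_width: 0.12
```

drive_tool(rows=[[[0, 0, 0, 0, 200], [0, 0, 0, 0, 150], [0, 0, 0, 0, 150], [0, 0, 0, 0, 150], [0, 0, 0, 0, 150]]])

```text
time: 20.02
position: [0.6111, 0.2906, 0.0495]
tool_rot: [-3.141, 0.04, -0.002]
ft_force: [-0.3, 0.1, 0.4]
grip_width: 0.409
```

Run:
```python
from h import *
go([.607,.2836,.16],-0.025)
d=grab('wrist','w10')
im=d['img'];c=cv2.resize(im[90:290,190:400],None,fx=3,fy=3,interpolation=cv2.INTER_CUBIC)[:600,:800];cv2.imwrite('pics/w10c.png',c)
```

```text
t 20.025 pos [0.6111 0.2906 0.0495] head -0.025176061250054147 tilt [ 0.0013 -0.0007 -1.    ] F [-0.2513  0.1179  0.4361] w 0.4088513252429554 q [-0.8296  0.5481  0.4628  1.5888 -0.2689  1.067  -0.3203]
shift [-0.0127  0.0235 -0.3683] spin -5.604203646609447e-05 rows 1.7726066837851981
```

View pics/w10c.png

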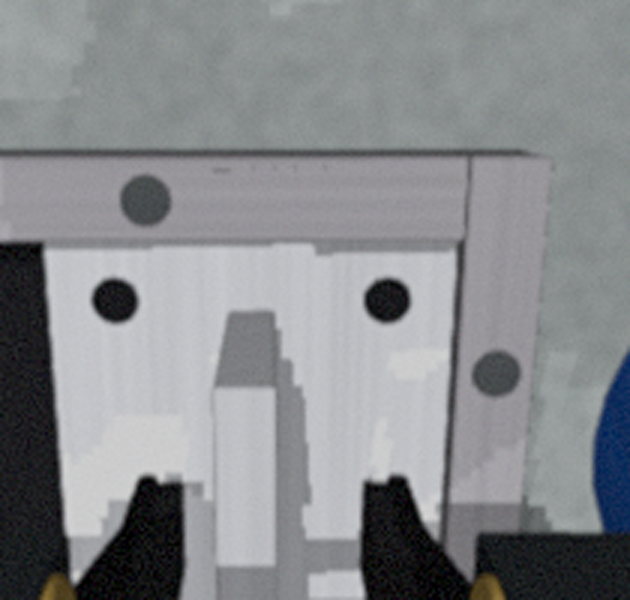

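Released. I'll rise clear to check flushness properly.

drive_tool(rows=[[[0, 0, -0.1, 0, 100], [-0.013, 0.07, -0.25, 0, 0], [-0.013, 0.12, -0.45, 0, 0], [-0.013, 0.12, -0.5, 0, 0], [-0.013, 0.12, -0.5, 0, 0]]])

```text
time: 20.7
position: [0.6064, 0.2549, 0.2003]
tool_rot: [-3.139, 0.04, -0.004]
ft_force: [-0.3, 0.3, -0.5]
grip_width: 0.897
```

Run:
```python
from h import *
go([.607,.2836,.05],-0.025)
d=grab('wrist','w11');e=grab('top','t11');s=grab('scene','s11')
im=d['img'];cv2.imwrite('pics/w11c.png',cv2.resize(im[60:260,210:400],None,fx=4,fy=4,interpolation=cv2.INTER_CUBIC)[:600,:800])
```

```text
t 20.7 pos [0.6064 0.2549 0.2003] head -0.025244002385353664 tilt [ 0.0022 -0.002  -1.    ] F [-0.3035  0.266  -0.5124] w 0.8968390915286507 q [-0.8351  0.3796  0.5176  1.4997 -0.192   1.31   -0.3243]
shift [-0.0015 -0.0948  0.5012] spin -7.76683715104789e-05 rows 2.4482047672795657
```

View pics/w11.png

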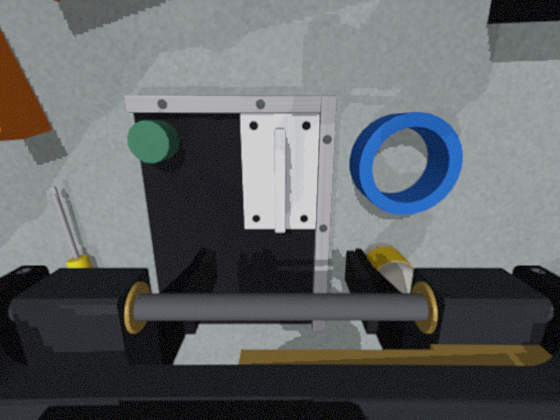

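View pics/w11c.png

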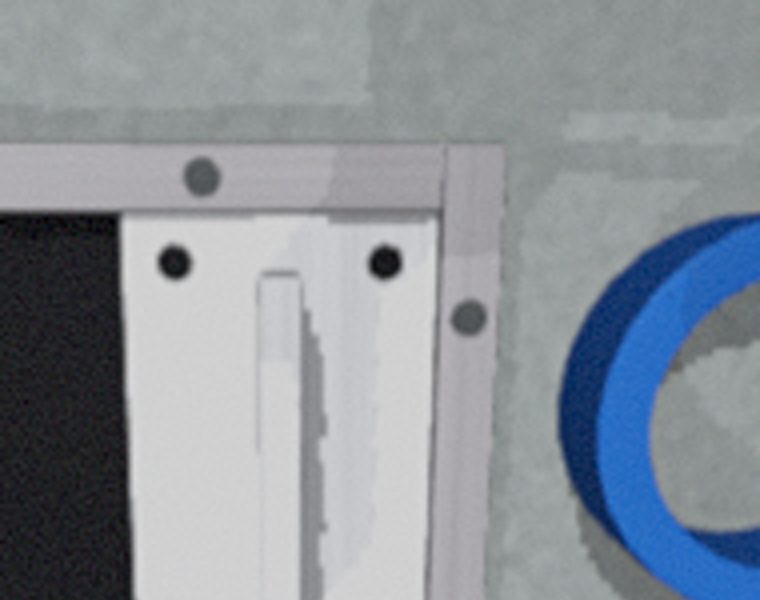

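Run:
```python
from h import *
d=load('w11');im=d['img']
cv2.imwrite('pics/w11d.png',cv2.resize(im[200:245,225:345],None,fx=6,fy=6,interpolation=cv2.INTER_CUBIC))
e=load('t11');cv2.imwrite('pics/t11c.png',cv2.resize(e['img'][166:262,174:299],None,fx=6,fy=6,interpolation=cv2.INTER_CUBIC))
```

```text
(no output)
```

View pics/w11d.png

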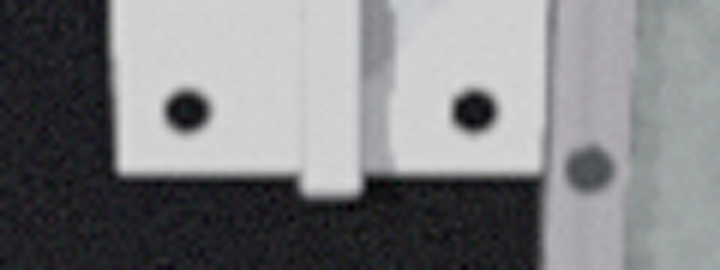

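View pics/t11c.png

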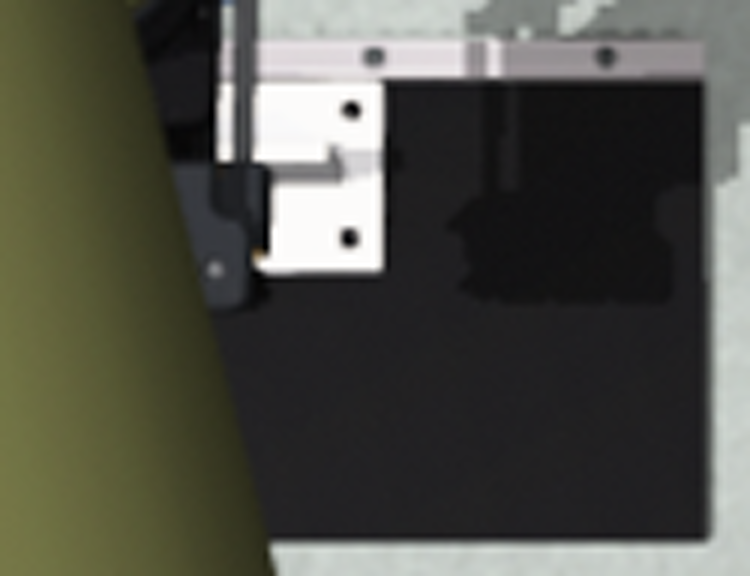

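Run:
```python
from h import *
d=load('w11')
p=np.r_[cr([(120,213),(438,213)],210,60,4),cr([(543,176),(116,174)],225,200,6)]
N=onz(d,p,.018);print(N,N.mean(0))
for a,b in((0,1),(3,2),(0,3),(1,2)): v=N[b]-N[a];print('  ',np.linalg.norm(v),np.arctan2(v[1],v[0]))
f=onz(d,np.r_[cr([(120,211),(441,208),(441,215)],210,60,4),cr([(546,176),(541,260)],225,200,6)],.024);print(f)
v=f[2]-f[4];print(np.arctan2(v[1],v[0])-np.pi/2)
def dist(p,a,b): u=(b-a)/np.linalg.norm(b-a);w=p-a;return w[0]*u[1]-w[1]*u[0]
for k in(0,1):print('side',dist(N[k][:2],f[0][:2],f[1][:2]))
for k in(1,2):print('long',dist(N[k][:2],f[2][:2],f[4][:2]))
```

```text
[[0.5666 0.3485 0.018 ]
 [0.6499 0.3465 0.018 ]
 [0.647  0.2169 0.018 ]
 [0.5631 0.2195 0.018 ]] [0.6066 0.2828 0.018 ]
   0.08329214767871064 -0.024638826081293527
   0.08400384403146541 -0.030861425413103997
   0.12908990687808053 -1.5981729295876925
   0.1296126326710464 -1.5926834800192462
[[0.5674 0.3488 0.024 ]
 [0.6499 0.3475 0.024 ]
 [0.6499 0.3458 0.024 ]
 [0.6469 0.2191 0.024 ]
 [0.6461 0.2016 0.024 ]]
-0.02619530343130605
side 0.00034756052894197606
side 0.0010812616209730983
long 3.596018444953441e-05
long -0.000522428778514778
```

It's flush: gaps to both fences are within about 1 mm, which is the measurement error, and the angles match. The gripper has been clear for over 1 s, so I'll go back to grip the web.

drive_tool(rows=[[[0, -0.04, 0.1, 0, 0], [0, -0.092, 0.2, 0, 0], [0, -0.092, 0.3, 0, 0], [0, -0.092, 0.4, 0, 0], [0, -0.092, 0.4, 0, 0]]])

```text
time: 21.48
position: [0.6032, 0.281, 0.0743]
tool_rot: [3.137, -0.039, -0.012]
ft_force: [0.9, 0.4, 0.1]
grip_width: 0.997
```

Run:
```python
from h import *
go([.6066,.2828,.048],-0.026)
```

```text
t 21.475 pos [0.6032 0.281  0.0743] head -0.024778190468042548 tilt [-0.0075  0.0046 -1.    ] F [0.8607 0.3966 0.066 ] w 0.996696671519488 q [-0.8363  0.5075  0.4758  1.5933 -0.2499  1.1108 -0.3231]
shift [ 0.0118 -0.0066  0.0875] spin 0.0003889140530556965 rows 0.42522602906270557
```

drive_tool(rows=[[[0.008, -0.005, 0.05, 0, 0], [0.008, -0.005, 0.088, 0, 0], [0.008, -0.005, 0.088, 0, 0], [0.008, -0.005, 0.088, 0, 0]]])

```text
time: 21.98
position: [0.6093, 0.2834, 0.0532]
tool_rot: [-3.141, 0.04, -0.001]
ft_force: [0.0, -0.4, 1.1]
grip_width: 1.001
```

Run:
```python
from h import *
go([.6066,.2828,.048],-0.026)
```

```text
t 21.975 pos [0.6093 0.2834 0.0532] head -0.025441866064984612 tilt [ 0.0008 -0.0005 -1.    ] F [ 0.019  -0.4262  1.1241] w 1.000960527100946 q [-0.8275  0.5358  0.4678  1.5993 -0.2658  1.0693 -0.3132]
shift [-0.0088  0.0024  0.0174] spin 0.00017765954933005019 rows 0.09434302086576302
```

drive_tool(rows=[[[-0.008, 0.002, 0.017, 0, 0], [-0.008, 0.002, 0.017, 0, 0], [-0.008, 0.002, 0.017, 0, 255], [-0.008, 0.002, 0.017, 0, 255], [-0.008, 0.002, 0.017, 0, 255], [-0.008, 0.002, 0.017, 0, 255], [-0.008, 0.002, 0.017, 0, 255], [-0.008, 0.002, 0.017, 0, 255], [-0.008, 0.002, 0.017, 0, 255], [-0.008, 0.002, 0.017, 0, 255], [-0.008, 0.002, 0.017, 0, 255], [-0.008, 0.002, 0.017, 0, 255], [-0.008, 0.002, 0.017, 0, 255]]], grip_force=45)

```text
time: 23.6
position: [0.6066, 0.2828, 0.0476]
tool_rot: [-3.141, 0.04, -0.0]
ft_force: [-0.7, -0.0, -0.2]
grip_width: 0.112
```

Run:
```python
from h import *
go([.6066,.2828,.15],-0.13)
```

```text
t 23.6 pos [0.6066 0.2828 0.0476] head -0.025390042692658477 tilt [ 0.0003 -0.     -1.    ] F [-0.6902 -0.0181 -0.1812] w 0.11191645258060243 q [-0.8286  0.5372  0.4662  1.6098 -0.2671  1.0581 -0.3125]
shift [ 0.0001 -0.0001 -0.3413] spin 0.033298383604191024 rows 1.6384702898539187
```

drive_tool(rows=[[[0, 0, -0.02, 0, 255], [0, 0, -0.08, 0, 255], [0, 0, -0.18, 0, 255], [0, 0, -0.28, 0, 255], [0, 0, -0.34, 0, 255], [0, 0, -0.36, 0, 255], [0, 0, -0.36, 0, 255]]])

```text
time: 24.48
position: [0.6062, 0.2827, 0.1552]
tool_rot: [3.141, -0.04, -0.001]
ft_force: [0.2, 0.0, -4.8]
grip_width: 0.113
```

Run:
```python
from h import *
go([.6367,-.223,.15],-0.13)
d=grab('wrist','w12')
```

```text
t 24.475 pos [0.6062 0.2827 0.1552] head -0.025268081667260713 tilt [-0.0005  0.0002 -1.    ] F [ 0.17    0.0404 -4.762 ] w 0.11307485653483991 q [-0.8523  0.4362  0.4988  1.5184 -0.2152  1.2424 -0.3485]
shift [0.1443 1.6827 0.0177] spin 0.033337205004304316 rows 8.107121435260016
```

View pics/w12.png

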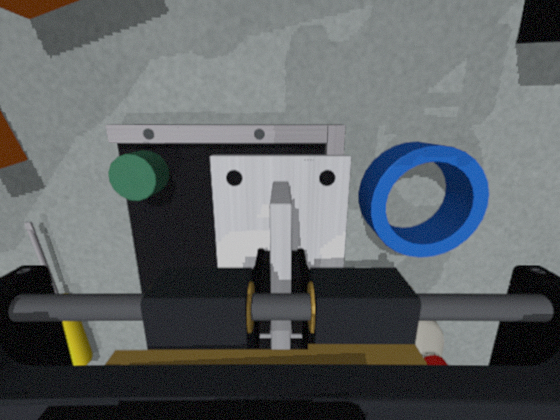

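The bracket is held level and centred, with the web at (281,230). I'll carry it to the nest.

drive_tool(rows=[[[0.02, 0.12, -0.02, 0, 255], [0.03, 0.28, -0.02, 0.005, 255], [0.05, 0.45, -0.02, 0.01, 255], [0.06, 0.62, -0.02, 0.015, 255], [0.07, 0.76, -0.02, 0.016, 255], [0.07, 0.84, -0.02, 0.016, 255], [0.07, 0.84, -0.02, 0.016, 255]]])

```text
time: 25.4
position: [0.6202, 0.0266, 0.1605]
tool_rot: [3.137, -0.127, -0.003]
ft_force: [-0.1, 0.4, -4.2]
grip_width: 0.114
```

drive_tool(rows=[[[0.02, 0.12, 0, 0, 255], [0.04, 0.28, 0, 0.005, 255], [0.06, 0.45, 0, 0.01, 255], [0.08, 0.62, 0, 0.015, 255], [0.1, 0.75, 0, 0.017, 255], [0.11, 0.82, 0, 0.017, 255], [0.11, 0.82, 0, 0.017, 255]]])

```text
time: 26.28
position: [0.6351, -0.2179, 0.1608]
tool_rot: [-3.135, 0.205, 0.002]
ft_force: [-0.5, 0.9, -3.6]
grip_width: 0.113
```

Run:
```python
from h import *
go([.6367,-.223,.075],-0.13)
```

```text
t 26.275 pos [ 0.6351 -0.2179  0.1608] head -0.13051170871258308 tilt [-0.0012  0.     -1.    ] F [-0.5156  0.897  -3.5956] w 0.11343588838980245 q [-0.213   0.474   0.6833  1.5094 -0.3063  1.2686  0.3775]
shift [0.0078 0.0161 0.2861] spin -0.000162881942061617 rows 1.3759072162739592
```

drive_tool(rows=[[[0.008, 0.016, 0.1, 0, 255], [0.008, 0.016, 0.2, 0, 255], [0.008, 0.016, 0.28, 0, 255], [0.008, 0.016, 0.28, 0, 255], [0.008, 0.016, 0.28, 0, 255], [0.008, 0.016, 0.28, 0, 255]]])

```text
time: 27.02
position: [0.6384, -0.2221, 0.0793]
tool_rot: [3.135, -0.201, 0.004]
ft_force: [-0.9, -0.0, -5.5]
grip_width: 0.111
```

Run:
```python
from h import *
go([.6367,-.223,.0486],-0.13)
d=grab('wrist','w13');e=grab('top','t13');s=grab('scene','s13')
cv2.imwrite('pics/w13c.png',cv2.resize(d['img'][90:290,170:400],None,fx=3,fy=3,interpolation=cv2.INTER_CUBIC))
cv2.imwrite('pics/s13c.png',cv2.resize(s['img'][130:230,140:290],None,fx=5,fy=5,interpolation=cv2.INTER_CUBIC))
cv2.imwrite('pics/t13c.png',cv2.resize(e['img'][140:260,362:460],None,fx=5,fy=5,interpolation=cv2.INTER_CUBIC))
```

```text
t 27.025 pos [ 0.6384 -0.2221  0.0793] head -0.12812813181283256 tilt [ 0.0028 -0.0001 -1.    ] F [-0.9317 -0.0499 -5.4707] w 0.11094273023849256 q [-0.1839  0.5531  0.6501  1.5763 -0.3599  1.1317  0.42  ]
shift [-0.0056  0.0036  0.1022] spin 0.0005958341496083286 rows 0.49153470311082764
```

View pics/w13c.png

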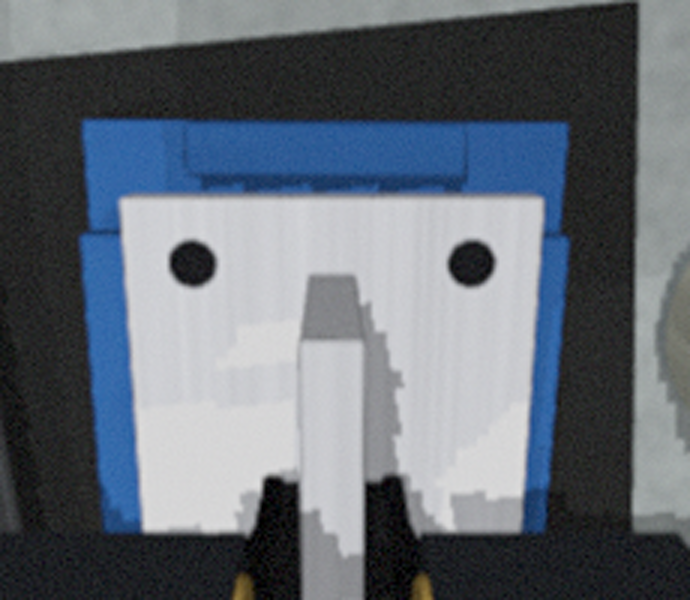

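View pics/s13c.png

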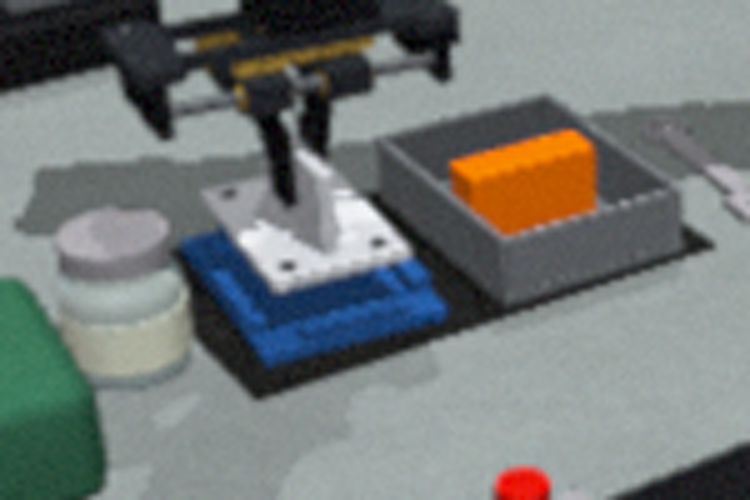

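View pics/t13c.png

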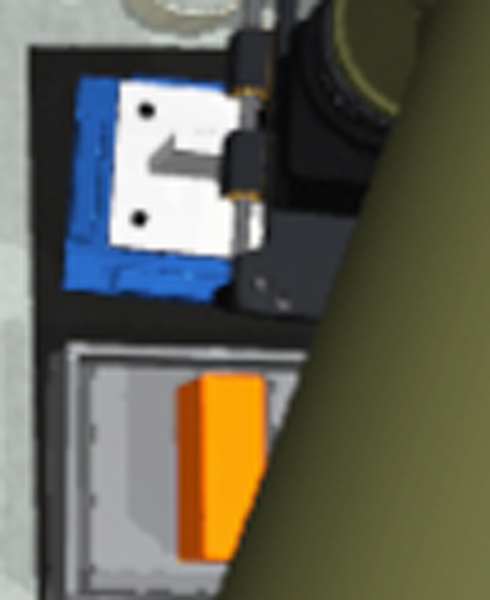

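The bracket hovers over the pocket; I'll measure the offset between the bracket's near edge and the nest in this same picture.

Run:
```python
from h import *
d=load('w13')
N=onz(d,cr([(82,120),(569,123)],170,90,3),.011)
B=onz(d,cr([(119,197),(545,196)],170,90,3),.0497)
for M in(N,B): v=M[1]-M[0];print(M[:,:2],np.linalg.norm(v),np.arctan2(v[1],v[0]))
th=-.13;ex=np.array([np.cos(th),np.sin(th)]);ey=np.array([-ex[1],ex[0]])
n=N.mean(0)[:2]-.08*ey;b=B.mean(0)[:2]-.065*ey;print('nest',n,'br',b,'need along nest axes mm',1e3*np.array([(n-b)@ex,(n-b)@ey]))
R=onz(d,cr([(80,234),(570,236)],170,90,3),.021);print('rails mid',R.mean(0),(R.mean(0)[:2]-b)@ex)
I=onz(d,cr([(188,176),(465,177)],170,90,3),.021);print('end rail inner y from br:',(I.mean(0)[:2]-b)@ey,'ideal .068; ang',np.arctan2(*(I[1]-I[0])[[1,0]]))
```

```text
[[ 0.5911 -0.1365]
 [ 0.703  -0.1516]] 0.11295901327541845 -0.13368053505776534
[[ 0.6055 -0.1517]
 [ 0.688  -0.1621]] 0.0831491993210175 -0.12579199058773113
nest [ 0.6367 -0.2234] br [ 0.6383 -0.2213] need along nest axes mm [-1.3532 -2.2224]
rails mid [ 0.6437 -0.1686  0.021 ] -0.0014391135508092707
end rail inner y from br: 0.06623131895338677 ideal .068; ang -0.13152336870370476
```

drive_tool(rows=[[[-0.004, 0.006, 0.02, 0.001, 255], [-0.004, 0.006, 0.04, 0.001, 255], [-0.004, 0.006, 0.05, 0.001, 255], [-0.004, 0.006, 0.05, 0.001, 255], [-0.004, 0.006, 0.05, 0.001, 255], [-0.004, 0.006, 0.05, 0.001, 255]]])

```text
time: 27.92
position: [0.636, -0.2242, 0.0628]
tool_rot: [3.135, -0.207, 0.001]
ft_force: [-0.8, -0.6, -4.9]
grip_width: 0.109
```

Run:
```python
from h import *
go([.6367,-.2239,.0486],-0.13)
d=grab('wrist','w14')
cv2.imwrite('pics/w14c.png',cv2.resize(d['img'][90:290,170:400],None,fx=3,fy=3,interpolation=cv2.INTER_CUBIC))
```

```text
t 27.925 pos [ 0.636  -0.2242  0.0628] head -0.13209155782155413 tilt [ 0.0005  0.     -1.    ] F [-0.7729 -0.5905 -4.9201] w 0.10883631704302683 q [-0.1765  0.5688  0.6439  1.5906 -0.3702  1.1064  0.4272]
shift [ 0.0023 -0.0012  0.0474] spin -0.0006657635321257811 rows 0.22763651494369536
```

View pics/w14c.png

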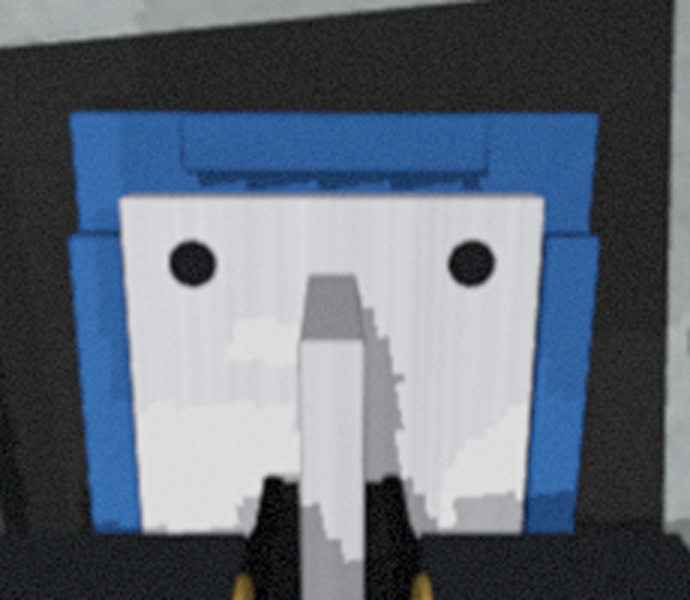

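Run:
```python
from h import *
d=load('w14')
N=onz(d,cr([(70,111),(599,113)],170,90,3),.011)
B=onz(d,cr([(119,197),(545,196)],170,90,3),.0332)
for M in(N,B): v=M[1]-M[0];print(M[:,:2],np.linalg.norm(v),np.arctan2(v[1],v[0]))
th=-.131;ex=np.array([np.cos(th),np.sin(th)]);ey=np.array([-ex[1],ex[0]])
n=N.mean(0)[:2]-.08*ey;b=B.mean(0)[:2]-.065*ey;print('nest',n,'br',b,'need mm',1e3*np.array([(n-b)@ex,(n-b)@ey]))
R=onz(d,cr([(68,234),(600,236)],170,90,3),.021);print((R.mean(0)[:2]-b)@ex)
I=onz(d,cr([(186,172),(487,172)],170,90,3),.021);print('end rail:',(I.mean(0)[:2]-b)@ey,'ideal .068; ang',np.arctan2(*(I[1]-I[0])[[1,0]]))
```

```text
[[ 0.5911 -0.1363]
 [ 0.703  -0.1515]] 0.11295494312273799 -0.1353314879298419
[[ 0.6032 -0.1536]
 [ 0.6857 -0.1643]] 0.0831765682787102 -0.1294953446616756
nest [ 0.6366 -0.2232] br [ 0.636  -0.2234] need mm [0.602 0.265]
0.0004633424620915591
end rail: 0.06864168099480285 ideal .068; ang -0.13180723535314223
```

The remaining offset is about 0.6 mm, well within the 3 mm clearance. Lowering now.

drive_tool(rows=[[[0.002, 0, 0.01, 0, 255], [0.002, -0.001, 0.02, 0, 255], [0.002, -0.001, 0.03, 0, 255], [0.002, -0.001, 0.038, 0, 255], [0.002, -0.001, 0.042, 0, 255], [0.002, -0.001, 0.042, 0, 255]]])

```text
time: 28.72
position: [0.6363, -0.2239, 0.0498]
tool_rot: [-3.135, 0.208, 0.0]
ft_force: [0.5, 0.4, -4.6]
grip_width: 0.108
```

drive_tool(rows=[[[0, 0, 0.003, 0, 255], [0, 0, 0.005, 0, 255], [0, 0, 0.005, 0, 255]]])

```text
time: 29.1
position: [0.6365, -0.2239, 0.0486]
tool_rot: [-3.135, 0.207, -0.0]
ft_force: [-0.9, 0.7, -4.1]
grip_width: 0.108
```

drive_tool(rows=[[[0, 0, 0.003, 0, 255], [0, 0, 0.005, 0, 255], [0, 0, 0.005, 0, 255]]])

```text
time: 29.48
position: [0.6365, -0.2239, 0.0486]
tool_rot: [-3.134, 0.207, -0.001]
ft_force: [-3.7, 2.4, 5.7]
grip_width: 0.111
```

drive_tool(rows=[[[0, 0, 0.002, 0, 255], [0, 0, 0.002, 0, 255]]])

```text
time: 29.72
position: [0.6365, -0.2239, 0.0485]
tool_rot: [-3.134, 0.207, -0.001]
ft_force: [-4.5, 2.6, 9.1]
grip_width: 0.113
```

Seated at TCP z = 0.0486, as predicted for the nest floor. Releasing gently.

drive_tool(rows=[[[0, 0, -0.003, 0, 255], [0, 0, -0.003, 0, 220], [0, 0, -0.003, 0, 150], [0, 0, -0.003, 0, 100], [0, 0, -0.003, 0, 100], [0, 0, -0.003, 0, 100], [0, 0, -0.08, 0, 100], [0, 0, -0.2, 0, 100], [0, 0, -0.35, 0, 50], [0, 0, -0.5, 0, 0], [0, 0, -0.6, 0, 0], [0, 0, -0.6, 0, 0]]])

```text
time: 31.22
position: [0.6379, -0.2251, 0.2314]
tool_rot: [3.133, -0.208, 0.012]
ft_force: [0.4, -0.3, -0.6]
grip_width: 0.953
```

Run:
```python
from h import *
go([.5,-.1,.23],-0.13)
d=grab('wrist','w15');s=grab('scene','s15')
cv2.imwrite('pics/w15c.png',cv2.resize(d['img'][90:270,200:370],None,fx=4,fy=4,interpolation=cv2.INTER_CUBIC)[:600])
cv2.imwrite('pics/s15c.png',cv2.resize(s['img'][130:230,140:290],None,fx=5,fy=5,interpolation=cv2.INTER_CUBIC))
```

```text
t 31.225 pos [ 0.6379 -0.2251  0.2314] head -0.13255685754904517 tilt [ 0.0076  0.0008 -1.    ] F [ 0.3796 -0.2925 -0.5557] w 0.953285275862786 q [-0.2113  0.4351  0.7058  1.4152 -0.2834  1.386   0.3654]
shift [-0.5109 -0.3527  0.0005] spin -0.0008138730354247858 rows 2.979852173779242
```

View pics/w15.png

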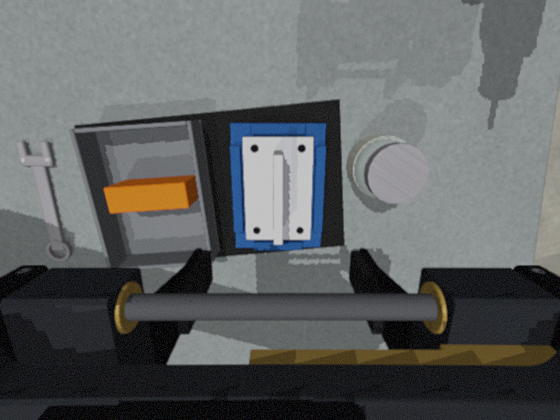

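View pics/w15c.png

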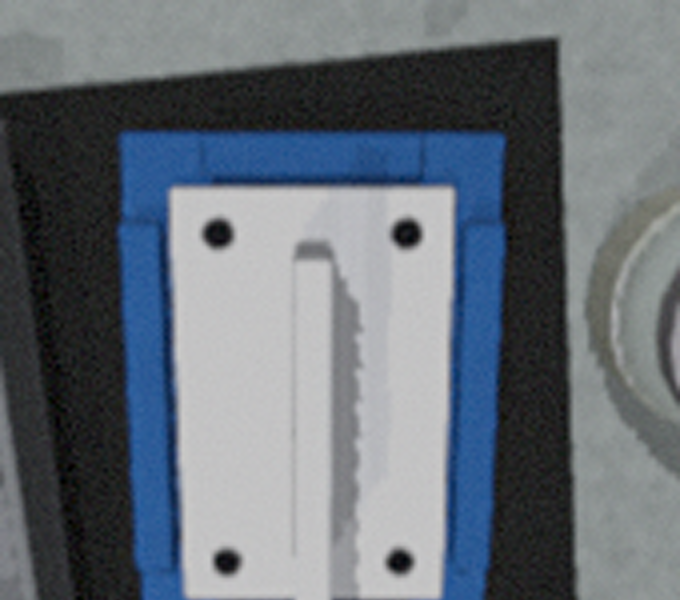

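View pics/s15c.png

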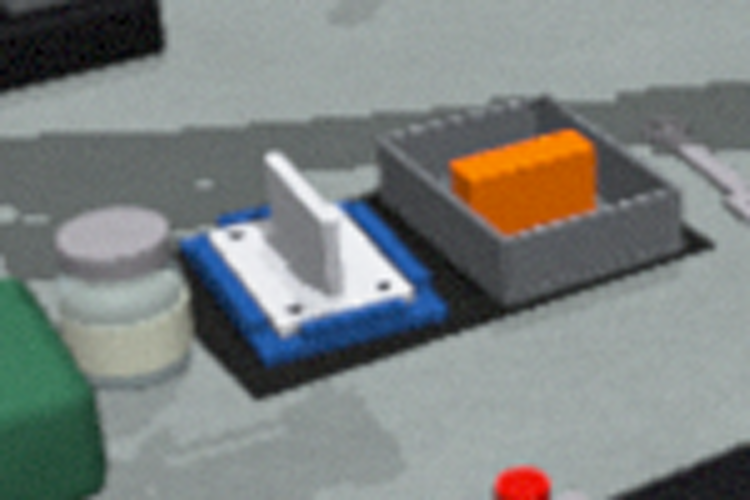

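The bracket sits centred and flat inside all four rails, and the block is upright in the tray. I'll do one settle step and a last look at everything else, then hand in.

drive_tool(rows=[[[0, 0, 0, 0, 0], [0, 0, 0, 0, 0], [0, 0, 0, 0, 0], [0, 0, 0, 0, 0]]])

```text
time: 31.82
position: [0.6363, -0.2239, 0.226]
tool_rot: [-3.135, 0.208, 0.001]
ft_force: [-0.1, 0.3, -0.5]
grip_width: 0.997
```

Run:
```python
from h import *
s=grab('scene','s16');t=grab('top','t16')
a=load('scene0')['img'];m=(cv2.absdiff(a,s['img']).max(2)>40).astype('uint8')
print('tin',onz(t,[(0,0)],0)[0][:1])
for c in cv2.findContours(m,0,1)[0]:
    if cv2.contourArea(c)>60: print(cv2.boundingRect(c))
```

```text
tin [1.1947]
(329, 242, 41, 39)
(276, 213, 60, 50)
(313, 158, 203, 129)
(230, 156, 30, 21)
(130, 152, 102, 46)
(254, 146, 70, 15)
(544, 134, 16, 22)
(411, 73, 16, 14)
(390, 0, 65, 56)
(152, 0, 77, 126)
```

View pics/s16.png

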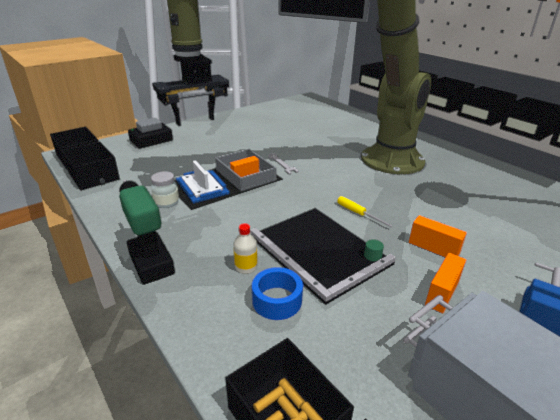

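The tin (374,250), bottle, tape, jar, wrench and driver are all where they started. Handing in.

```bash
python3 -c "
from bench import ctrl
print(ctrl.close_job())"
```

```text
the job is handed in; nothing more can be done
None
```

The job is done and handed in at about 32 s. The block is in the tray and the bracket is home in the nest. No verdict came back.

- **Block:** I set the orange block upright in the grey tray, releasing on contact at about 5 N.
- **Squaring:** I gripped the bracket by its web and brought it to the side fence. The first push toward the long fence stuck, at about 19 N on the tool, because I was pressing down too hard. After easing the load it slid home. I let go for over a second with the gripper raised clear. The wrist camera then showed gaps of about 0–1 mm to both fences, which is within measurement error, and matching angles.
- **Nest:** I picked the bracket up again by its web and lowered it into the blue nest. It touched down at the tool height expected for the nest floor. The last wrist and scene pictures show it flat and centred between all four rails.
- **Everything else:** In the last scene picture the tin, bottle, tape, jar, wrench and driver look unmoved. I judged this by eye. The automatic picture comparison was swamped by the arm and its shadow, so I didn't rely on it.
- **Camera agreement:** The scene camera's fixture positions differed from the top camera's by up to about 6 mm. I used the wrist camera for the final placements.

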